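# Mark a batch of castings in the marking machine

### The arm

A 7-joint arm with a two-finger parallel gripper is mounted at the origin on the work surface. World frame = base frame: x ahead of the robot, y to its left, z up, the work surface at z = 0. Lengths are in m, angles in rad, forces in N, time in s.
With the tool pointing down it reaches from about 0.4 to 0.85 m from the base axis. Payload 10.4 kg.
Tool frame: the origin (TCP) lies between the finger pads; the fingertips stand 11 mm ahead of it and the grasp point (between the pads) lies 8 mm behind it; z points along the fingers, y is the direction in which the jaws open and shut (so a half turn about z gives the same grasp; the last joint's range is limited). The gripper opens to 87 mm and grips with 3 to 60 N. Pads are 19 mm wide; open, the fingers measure 117 mm over their backs; the gripper's body (75 mm by 190 mm) begins 51 mm behind the grasp point.
Start: joints at [-1.146, 0.332, -0.065, 1.46, 0.022, 1.35, -0.088], TCP at [0.271, 0.563, 0.234] pointing down, gripper open.
Joint ranges: [-2.6, 2.6], [-0.5, 2.12], [-1.47, 1.34], [0.16, 2.42], [-1.27, 4.41], [0.06, 2.06], [-2.6, 2.6]. Speed limits (rad/s): [2.22, 2.22, 2.79, 2.79, 3.14, 3.14, 3.14].

### API

Orientations are given as a unit quaternion [x, y, z, w].
In Python, from bench import r, eyes gives the robot as it stands.
- The arm moves only by the shell command python3 -m inch 'ROWS' [FORCE]. ROWS is a JSON object of lists of equal length, an entry for each row: "translation": the shift along the world's x, y, z scaled (see below), a list of three; "rot": the turn, a rotation vector about the world's x, y, z scaled (see below), a list of three; "jaw": the finger opening in mm, from 0 to 87. In form: {"translation": [[tx, ty, tz], ...], "rot": [[ax, ay, az], ...], "jaw": [jaw, ...]}. A call has 1 to 20 rows; each row is the pose to reach, as a shift and turn from the pose measured when the call began; what a row does not reach only later rows make up. The controller multiplies each number of a shift by 100 mm and each number of a turn by 60 degrees. A row lasts 1/10 s, in which the tool goes at most 50 mm and 8.59 degrees, less where a joint would pass 70% of its speed; a pose out of reach is approached as far as the arm can. A call with a number of a shift or a turn outside -1 to 1 is refused whole. A call with a gripper value outside its range is refused whole. The fingers move at their own pace and stop on an object; FORCE is the grip in N (left out, the last holds). Time passes only in rows, so rows that repeat a pose let the fingers close. It gives the time, the measured TCP pose, the force and the opening at its end, in the units of the state.
- r.read_state(): the state, without advancing time (a new reading comes with each control period).
- eyes.camera(name): name is "scene" or "side" or "wrist"; returns the picture (400x640x3 uint8, blue, green, red); there is no depth.
- eyes.calibration(name): a dict with "fx", "fy", "cx", "cy" (pixels), "R" (3x3) and "t" (3): a world point X has camera coordinates R X + t; the wrist camera has in their place "hand_eye" (4x4, takes a point from camera to tool coordinates, whose origin is the TCP and whose axes are the flange's). Camera axes: x right, y down, z forward; pixel columns grow to the right and rows downward; lengths in m; the calibration is good to about 2 mm. A picture is of the moment at which its call begins: read the wrist's pose just before it. calibration takes no time and is no camera call.
- r.close_job(): hands the job in, once; it reports no verdict.
The state is a dict: "time": time; "joint_positions": joint angles; "joint_vel": joint speeds; "joint_torque": joint torques, N m; "ee_pos": TCP position; "eef_rot": TCP orientation; "ft_force": force on the tool from outside, world axes, zero at the start; "torque": the same for the moment, N m; "width": finger opening in m.
Only numpy, scipy, OpenCV 4.12 (cv2) and the standard library are available. Lean on these libraries where they do the work, as an engineer would, in place of code of your own. Each camera call takes 0.05 s, during which the arm holds its last target. There are 200 camera calls.

### The job

Stand every casting that lies on the bench upright in the wooden tray and push the tray square and flush into the corner of the marking machine's blue stops. With the tray loaded and home (push it back first if it gets knocked away), press the keys one at a time, fully down: yellow (arm), then blue (clamp), then green (mark), then blue again (release), and never the red one. Then stand all the castings upright in the green crate, leave the empty tray on the machine's bed, and do not disturb the brush, the can or the wood offcut.

Things in the scene. Friction and masses are not known exactly. Their poses are not given: they have to be found in the camera images.
- cap: Round brass casting: foot disc 52 mm diameter, round boss 24 mm diameter (36 mm at its root, tapering to 24 mm at 22 mm above the underside). Origin at the centre of its underside, z up. Foot 10 mm high; the boss that one grips rises from it to 46 mm above the underside, its sides are vertical. About 0.15 kg. Absent in some runs.
- bracket: Bright aluminium casting: foot 54 (x) by 46 (y) mm, boss 44 (x) by 20 (y) mm, both at the centre. Origin at the centre of its underside, z up. Foot 10 mm high; the boss that one grips rises from it to 46 mm above the underside, its sides are vertical. About 0.15 kg. Absent in some runs.
- foot: Grey casting: foot 50 by 50 mm, boss 24 by 24 mm. Origin at the centre of its underside, z up. Foot 10 mm high; the boss that one grips rises from it to 46 mm above the underside, its sides are vertical. About 0.15 kg. Absent in some runs.
- jaw: Copper-coloured casting: foot 54 (x) by 40 (y) mm, boss 26 by 26 mm at the centre, and a 16 mm high step along its +x edge. Origin at the centre of its underside, z up. Foot 10 mm high; the boss that one grips rises from it to 46 mm above the underside, its sides are vertical. About 0.15 kg. Absent in some runs.
- tray: Loose open wooden tray, 120 (x) by 220 (y) by 24 mm high outside, walls 6 mm, floor 6 mm thick, 0.3 kg. Origin at the centre of its underside, z up. It stands on the bed, and slides when pushed on a side wall with 5 to 20 N. Home, its +x wall (220 mm long) lies along the far stop and its +y wall (120 mm) along the side stop.
- tray_far_left (a point): Tray's outer corner at +x +y of the tray, at mid height of the wall (tray frame 60, 110, 12 mm)
- tray_far_right (a point): Tray's outer corner at +x -y, at mid height (60, -110, 12 mm)
- tray_near_left (a point): Tray's outer corner at -x +y, at mid height (-60, 110, 12 mm)
- bed: Fixed marking machine: aluminium bed plate 240 (x) by 315 (y) mm, top 10 mm above the bench. Origin at bench level; the plate spans x -120 to 120, y -170 to 145 mm. Two blue stops 28 mm above the plate form an L: far stop with its face at x = +100 mm, side stop with its face at y = +130 mm. A column 143 mm high stands outside the corner at (165, 175) mm, its yellow head swung away to +x.
- corner (a point): Inner corner of the two stops, on the top of the bed plate (bed frame 100, 130, 10 mm); axes as the bed's. The tray is home when its walls touch both faces: tray centre at (-60, -110) mm from here, same yaw.
- crate: Fixed green plastic crate, open, 190 (x) by 130 (y) by 26 mm high, walls and floor 5 mm. Origin at the centre of its underside. It takes three castings in a row along x.
- panel: Fixed grey control panel, 70 (x) by 185 (y) by 20 mm, origin at the centre of its underside; four round keys stand on it in a row along its y, 45 mm apart.
- key_blue_top (a point): Centre of the top of the blue key (clamp and release), cap 28 mm diameter. Fixed to the control panel in any order of colours.
- key_green_top (a point): Centre of the top of the green key (mark), cap 28 mm diameter. Fixed to the control panel in any order of colours.
- key_yellow_top (a point): Centre of the top of the yellow key (arm), cap 28 mm diameter. Fixed to the control panel in any order of colours.
- key_red_top (a point): Centre of the top of the red key (stop: not to be pressed), cap 28 mm diameter. Fixed to the control panel in any order of colours.
- key_blue (a joint): Travel of the blue key in m: 0 up, 0.006 fully down (4 N); it springs back. A press counts beyond 0.0045.
- key_green (a joint): Travel of the green key in m: 0 up, 0.006 fully down (4 N); it springs back. A press counts beyond 0.0045.
- key_yellow (a joint): Travel of the yellow key in m: 0 up, 0.006 fully down (4 N); it springs back. A press counts beyond 0.0045.
- key_red (a joint): Travel of the red key in m: 0 up, 0.006 fully down (4 N); it springs back. A press counts beyond 0.0045.
- brush: Bench brush lying beyond the bed: leave alone.
- can: Red can, 60 mm diameter, 140 mm high, standing: leave alone.
- offcut: Wood offcut 130 by 45 by 30 mm lying near the robot: leave alone.
Not all that is in view belongs to the job. Leave any black or turquoise look-alike of the bracket alone. Leave any pink look-alike of the foot alone.

How it is judged:
By the outcome, as a careful person would: the job done as asked, in the order asked, and still so for the second after the job is handed in, with the robot touching nothing.
Of cap, bracket, foot, jaw only 2 to 3 are there at a start; the rules pass over those that are not, and their reading is None.
At some moment in a run one of cap, bracket, foot, jaw, tray may be knocked a few centimetres aside while the robot is not near it.
It also fails if it takes over 210 s, if anything falls off the work surface, if the arm or the gripper's body presses on something with over 40 N, if the wrist force passes 120 N, or if a joint passes its speed limit or range.

## Working session

There is one attempt and no reset: what is moved stays moved. The work goes in short steps, Python scripts to look and compute and a shell command to move; the robot and the scene stay as the last step left them, time stands still between calls to the robot, and variables do not carry over. Pictures are saved under pics/ and viewed, about 12 in all and at most 16, crops included, and the job is handed in when it is done.

```bash
ls; mkdir -p pics
python3 - <<'E'
from bench import r, eyes
import cv2,numpy as np
for n in ("scene","side"):
    im=eyes.camera(n); cv2.imwrite(f"pics/{n}0.png",im)
    c=eyes.calibration(n); print(n,{k:np.round(v,3).tolist() for k,v in c.items()})
print(eyes.calibration("wrist"))
print(r.read_state())
E
```

```text
pics
scene {'fx': 379.293, 'fy': 379.293, 'cx': 318.355, 'cy': 194.487, 'R': [[-0.773, 0.635, 0.002], [0.478, 0.583, -0.657], [-0.418, -0.507, -0.754]], 't': [0.459, -0.189, 1.205]}
side {'fx': 491.004, 'fy': 491.004, 'cx': 319.489, 'cy': 201.272, 'R': [[-0.975, -0.221, 0.014], [-0.129, 0.515, -0.847], [0.18, -0.828, -0.531]], 't': [0.509, 0.132, 1.313]}
{'fx': 349.51830503564327, 'fy': 349.51830503564327, 'cx': 323.12033729171327, 'cy': 195.445102940449, 'hand_eye': array([[ 1.31806017e-03, -9.58904558e-01, -2.83725768e-01,
         7.75774042e-02],
       [ 9.99999049e-01,  1.14894409e-03,  7.62465787e-04,
         8.96837020e-04],
       [-4.05146873e-04, -2.83726503e-01,  9.58905161e-01,
        -1.52351380e-01],
       [ 0.00000000e+00,  0.00000000e+00,  0.00000000e+00,
         1.00000000e+00]])}
{'time': 0.1, 'joint_positions': array([-1.14559693,  0.33278848, -0.06467818,  1.46081424,  0.02162443,
        1.34988875, -0.08850759]), 'joint_vel': array([-0.00053549, -0.00167972,  0.00079866, -0.00328868, -0.00195179,
        0.00097561, -0.00156317]), 'joint_torque': array([ 6.64047766e-04, -6.24539924e+01,  2.44509912e-02, -3.90723646e+01,
       -6.13105483e-02,  3.64987319e-02,  7.29522640e-05]), 'ee_pos': array([0.27050104, 0.56308822, 0.23286663]), 'eef_rot': array([ 2.22035834e-01,  9.75038321e-01, -5.94326015e-04, -9.24476256e-05]), 'ft_force': array([0.41729171, 0.06330341, 0.54576437]), 'torque': array([-0.03816144,  0.00638282, -0.04885413]), 'width': 0.08702135083731437}
```

View pics/scene0.png

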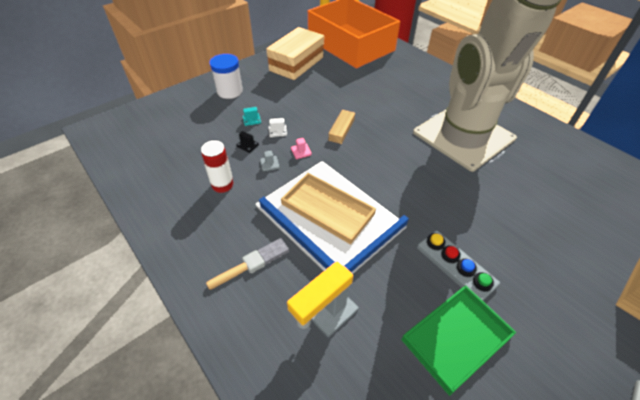

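View pics/side0.png

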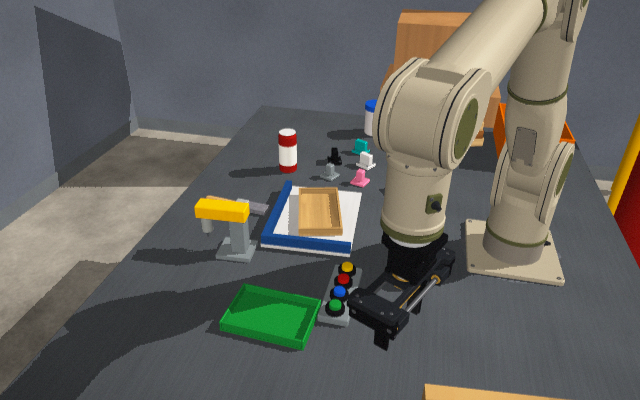

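Candidates in the scene image: white block (278,127) fits the bright bracket, grey (269,160) fits the foot, and turquoise (251,116), black (247,141) and pink (301,149) are look-alikes to leave alone. No brass or copper casting is visible. I'll confirm with one enlarged crop and measure.

```bash
cat > h.py <<'E'
from bench import r, eyes
import cv2,numpy as np
from scipy.spatial.transform import Rotation as Ro
def cam(n):
    c=eyes.calibration(n)
    if n=="wrist":
        s=r.read_state(); T=np.eye(4); T[:3,:3]=Ro.from_quat(s["eef_rot"]).as_matrix(); T[:3,3]=s["ee_pos"]
        W=T@c["hand_eye"]; c["R"]=W[:3,:3].T; c["t"]=-c["R"]@W[:3,3]
    return c
def p2w(c,uv,z):
    uv=np.atleast_2d(np.asarray(uv,float))
    d=np.c_[(uv[:,0]-c["cx"])/c["fx"],(uv[:,1]-c["cy"])/c["fy"],np.ones(len(uv))]@c["R"]
    o=-c["R"].T@c["t"]
    return o+d*((z-o[2])/d[:,2])[:,None]
def w2p(c,X):
    x=np.atleast_2d(X)@c["R"].T+c["t"]
    return np.c_[x[:,0]/x[:,2]*c["fx"]+c["cx"],x[:,1]/x[:,2]*c["fy"]+c["cy"]]
def tri(c1,u1,c2,u2):
    A=[];b=[]
    for c,u in((c1,u1),(c2,u2)):
        o=-c["R"].T@c["t"];d=c["R"].T@np.array([(u[0]-c["cx"])/c["fx"],(u[1]-c["cy"])/c["fy"],1]);d/=np.linalg.norm(d)
        P=np.eye(3)-np.outer(d,d);A.append(P);b.append(P@o)
    return np.linalg.lstsq(np.vstack(A),np.hstack(b),rcond=None)[0]
def blobs(im,lo,hi,amin=30):
    m=cv2.inRange(cv2.cvtColor(im,cv2.COLOR_BGR2HSV),np.array(lo),np.array(hi))
    n,l,s,ce=cv2.connectedComponentsWithStats(m)
    return [(s[i,4],ce[i].round(1),s[i,:4]) for i in range(1,n) if s[i,4]>=amin],l
def snap(n,name):
    c=cam(n); im=eyes.camera(n); cv2.imwrite(f"pics/{name}.png",im); return c,im
E
python3 - <<'E'
from h import *
np.set_printoptions(precision=3,suppress=True)
cs=cam("scene");cd=cam("side");a=cv2.imread("pics/scene0.png");b=cv2.imread("pics/side0.png")
print("cam",-cs["R"].T@cs["t"],-cd["R"].T@cd["t"])
col={"yellow":((18,150,120),(32,255,255)),"red":((0,170,80),(6,255,255)),"green":((45,120,60),(80,255,255)),"blue":((105,150,60),(125,255,255))}
for k,(lo,hi) in col.items():
    print(k,[ (x[0],x[1],x[2]) for x in blobs(a,lo,hi)[0]],"| side",[(x[0],x[1],x[2]) for x in blobs(b,lo,hi)[0]])
print("parts",dict(zip("bracket foot turq black pink".split(),p2w(cs,[[278,133],[269,166],[251,121],[247,146],[301,154]],0.01))))
print("can,brush,offcut",p2w(cs,[[220,185],[245,265],[342,125]],0.01))
A=cv2.resize(a[95:185,215:355],None,fx=4.5,fy=4.5,interpolation=3);B=cv2.resize(b[120:200,270:400],None,fx=4.8,fy=4.8*.5,interpolation=3)
B=cv2.resize(b[130:195,310:400],(630,195*1),interpolation=3)
cv2.imwrite("pics/crop0.png",np.vstack([A,B]))
E
```

```text
cam [0.948 0.43  0.784] [0.276 1.132 0.802]
yellow [(np.int32(37), array([323.6,   1.6]), array([320,   0,   9,   5], dtype=int32)), (np.int32(114), array([436.5, 239. ]), array([431, 234,  13,  11], dtype=int32)), (np.int32(1925), array([319.2, 292.3]), array([287, 262,  66,  63], dtype=int32))] | side [(np.int32(1044), array([624.8, 168. ]), array([607, 114,  33, 101], dtype=int32)), (np.int32(1103), array([221.5, 209.8]), array([194, 198,  56,  25], dtype=int32)), (np.int32(94), array([346.9, 266.4]), array([342, 262,  11,  10], dtype=int32))]
red [(np.int32(832), array([398.7,  13.3]), array([375,   0,  41,  41], dtype=int32)), (np.int32(208), array([215. , 159.7]), array([203, 150,  23,  17], dtype=int32)), (np.int32(80), array([222.9, 188. ]), array([213, 182,  19,  10], dtype=int32)), (np.int32(124), array([451.5, 252. ]), array([445, 246,  14,  13], dtype=int32))] | side [(np.int32(173), array([287.2, 140.1]), array([279, 134,  18,  13], dtype=int32)), (np.int32(102), array([288. , 168.6]), array([279, 164,  18,   9], dtype=int32)), (np.int32(1260), array([630.7, 218.1]), arr
[... 743 characters left out ...]
76.8, 243.1]), array([346, 216,  62,  55], dtype=int32)), (np.int32(142), array([467.3, 265.6]), array([461, 259,  14,  14], dtype=int32))] | side [(np.int32(114), array([370.3, 104.8]), array([365,  99,  12,  13], dtype=int32)), (np.int32(1452), array([296. , 230.5]), array([261, 180,  90,  73], dtype=int32)), (np.int32(122), array([339.2, 290.8]), array([333, 285,  13,  12], dtype=int32))]
parts {'bracket': array([ 0.454, -0.37 ,  0.01 ]), 'foot': array([ 0.56 , -0.265,  0.01 ]), 'turq': array([ 0.487, -0.474,  0.01 ]), 'black': array([ 0.563, -0.379,  0.01 ]), 'pink': array([ 0.458, -0.247,  0.01 ])}
can,brush,offcut [[ 0.707 -0.29   0.01 ]
 [ 0.79  -0.03   0.01 ]
 [ 0.272 -0.272  0.01 ]]
```

View pics/crop0.png

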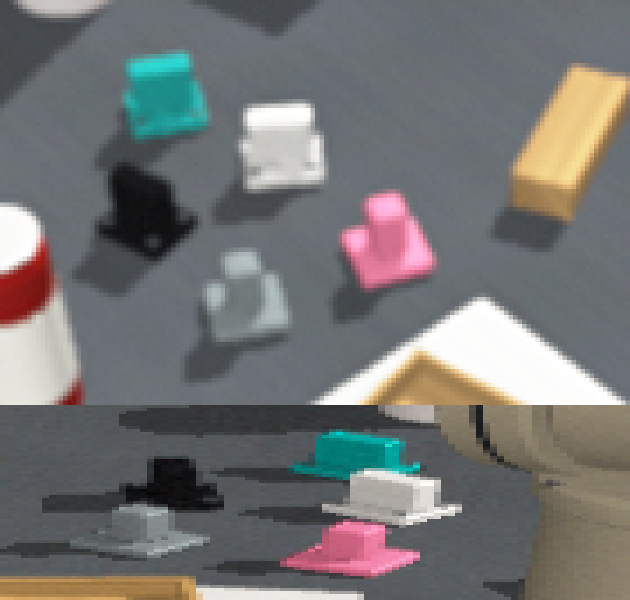

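The crop confirms it: white bracket and grey foot stand upright on the bench, next to turquoise, black and pink look-alikes. Now the fixtures.

Run:
```python
from h import *
np.set_printoptions(precision=4,suppress=True)
cs=cam("scene");cd=cam("side");a=cv2.imread("pics/scene0.png");b=cv2.imread("pics/side0.png")
K={"y":((436.5,239),(346.9,266.4)),"r":((451.5,252),(343,278.5)),"b":((467.3,265.6),(339.2,290.8)),"g":((484.4,279.5),(334.9,304.5))}
for k,(u,v) in K.items(): print(k,tri(cs,u,cd,v))
def rect(im,c,lo,hi,z,near):
    bl,l=blobs(im,lo,hi,200)
    m=None
    hsv=cv2.cvtColor(im,cv2.COLOR_BGR2HSV);mm=cv2.inRange(hsv,np.array(lo),np.array(hi))
    n,l,s,ce=cv2.connectedComponentsWithStats(mm)
    i=min((i for i in range(1,n) if s[i,4]>300),key=lambda i:np.hypot(*(ce[i]-near)))
    cn=max(cv2.findContours((l==i).astype(np.uint8),0,2)[0],key=cv2.contourArea)
    w=p2w(c,cn[:,0,:],z)[:,:2]
    R=cv2.minAreaRect((w*1000).astype(np.float32)); print(s[i],R,cv2.boxPoints(R).round(0).tolist())
print("crate");rect(a,cs,(45,120,40),(80,255,255),0.026,(457,338));rect(b,cd,(45,120,40),(80,255,255),0.026,(271,316))
print("tray");rect(a,cs,(10,60,60),(25,255,255),0.034,(326,208));rect(b,cd,(10,60,60),(25,255,255),0.034,(320,210))
print("stops");rect(a,cs,(105,150,40),(125,255,255),0.038,(296,233));rect(a,cs,(105,150,40),(125,255,255),0.038,(377,243))
```

```text
y [0.4059 0.2132 0.037 ]
r [0.4072 0.2582 0.0364]
b [0.4083 0.3027 0.0366]
g [0.4089 0.348  0.0369]
crate
[ 402  286  114  109 6456] ((548.3157958984375, 386.13995361328125), (130.7799835205078, 199.37371826171875), 86.31694793701172) [[445.0, 327.0], [644.0, 314.0], [652.0, 445.0], [453.0, 458.0]]
[ 219  283  102   68 4556] ((540.6937255859375, 396.32623291015625), (152.08615112304688, 196.797607421875), 86.35961151123047) [[438.0, 327.0], [634.0, 314.0], [644.0, 466.0], [447.0, 478.0]]
tray
[ 281  173   95   71 3467] ((538.5543823242188, -31.7176513671875), (130.96054077148438, 224.5234832763672), 14.682440757751465) [[447.0, 60.0], [504.0, -157.0], [630.0, -124.0], [573.0, 93.0]]
[ 298  187   45   49 2060] ((528.6551513671875, -23.896652221679688), (120.60237121582031, 252.85206604003906), 14.650794982910156) [[438.0, 83.0], [502.0, -161.0], [619.0, -131.0], [555.0, 114.0]]
stops
[260 197  73  70 808] ((654.7509155273438, -25.625045776367188), (22.730501174926758, 261.0699157714844), 2.8775417804718018) [[637.0, 104.0], [650.0, -157.0], [673.0, -155.0], [660.0, 105.0]]
[346 216  62  55 569] ((516.9449462890625, 132.22921752929688), (209.01039123535156, 20.77700424194336), 3.9083328247070312) [[412.0, 135.0], [413.0, 115.0], [622.0, 129.0], [620.0, 150.0]]
```

```bash
cat > sn.py <<'E'
import sys;from h import *
import pickle
c,im=snap("wrist",sys.argv[1]);pickle.dump(c,open(f"pics/{sys.argv[1]}.pkl","wb"))
E
python3 -m inch '{"translation":[[0.4,-0.4,0.1],[0.8,-0.8,0.2],[1,-1,0.3],[1,-1,0.3],[1,-1,0.3]],"rot":[[0,0,0],[0,0,0],[0,0,0],[0,0,0],[0,0,0]],"jaw":[87,87,87,87,87]}'
python3 -m inch '{"translation":[[0.4,-0.4,0.1],[0.8,-0.8,0.2],[1,-1,0.3],[1,-1,0.3],[1,-1,0.3]],"rot":[[0,0,0],[0,0,0],[0,0,0],[0,0,0],[0,0,0]],"jaw":[87,87,87,87,87]}'
python3 sn.py w1
python3 -m inch '{"translation":[[0,-0.5,0],[0,-1,0],[0,-1,0]],"rot":[[0,0,0],[0,0,0],[0,0,0]],"jaw":[87,87,87]}'
python3 -m inch '{"translation":[[0,-0.5,0],[0,-1,0],[0,-1,0]],"rot":[[0,0,0],[0,0,0],[0,0,0]],"jaw":[87,87,87]}'
python3 -m inch '{"translation":[[0,-0.5,0],[0,-1,0],[0,-1,0],[0,-1,0]],"rot":[[0,0,0],[0,0,0],[0,0,0],[0,0,0]],"jaw":[87,87,87,87]}'
python3 sn.py w2
```

```text
time: 0.6
ee_pos: [0.3712, 0.4625, 0.2629]
eef_rot: [0.223, 0.975, -0.0, -0.0]
ft_force: [-1.0, 0.1, -1.1]
width: 0.0873
time: 1.1
ee_pos: [0.4707, 0.3631, 0.2924]
eef_rot: [0.223, 0.975, -0.001, -0.001]
ft_force: [-1.0, 0.9, -0.5]
width: 0.0872
time: 1.45
ee_pos: [0.4699, 0.2594, 0.2921]
eef_rot: [0.224, 0.975, -0.001, -0.001]
ft_force: [0.5, 0.6, 1.1]
width: 0.0868
time: 1.75
ee_pos: [0.4697, 0.1551, 0.2921]
eef_rot: [0.226, 0.974, -0.002, -0.0]
ft_force: [0.4, 0.2, -0.5]
width: 0.0869
time: 2.15
ee_pos: [0.4694, 0.0559, 0.292]
eef_rot: [0.226, 0.974, -0.002, -0.001]
ft_force: [-0.4, 0.3, -0.1]
width: 0.0871
```

```bash
python3 -m inch '{"translation":[[0,-0.5,0],[0,-1,0],[0,-1,0]],"rot":[[0,0,0],[0,0,0],[0,0,0]],"jaw":[87,87,87]}' >/dev/null
python3 -m inch '{"translation":[[0,-0.5,0],[0,-1,0],[0,-1,0]],"rot":[[0,0,0],[0,0,0],[0,0,0]],"jaw":[87,87,87]}'>/dev/null
python3 -m inch '{"translation":[[0,-0.5,0],[0,-1,0],[0,-1,0],[0,-1,0],[0,-1,0]],"rot":[[0,0,0],[0,0,0],[0,0,0],[0,0,0],[0,0,0]],"jaw":[87,87,87,87,87]}'
python3 sn.py w3
python3 - <<'E'
import cv2,numpy as np
I=[cv2.imread(f"pics/w{i}.png") for i in (1,2,3)]
s=[cv2.resize(i,(400,250),interpolation=cv2.INTER_AREA) for i in I]
cv2.imwrite("pics/m1.png",np.vstack([np.hstack([s[0],s[1]]),np.hstack([s[2],np.zeros_like(s[0])])]))
E
```

```text
time: 3.3
ee_pos: [0.4703, -0.2478, 0.2915]
eef_rot: [0.228, 0.974, -0.003, -0.001]
ft_force: [0.4, 0.4, 0.4]
width: 0.0874
```

View pics/m1.png

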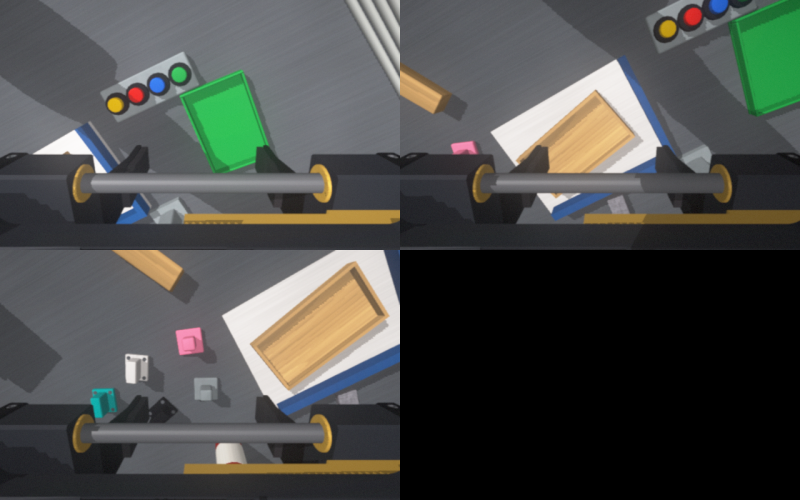

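The montage shows the keys (yellow, red, blue, green), crate, bed with skewed tray, and in the third view the white bracket at about (219,192) px full-size and grey foot at (330,222) px. Measuring both castings and the tray.

Run:
```python
from h import *
import pickle
np.set_printoptions(precision=1,suppress=True)
L=lambda n:(pickle.load(open(f"pics/{n}.pkl","rb")),cv2.imread(f"pics/{n}.png"))
def rect(c,m,z,near,amin=40):
    n,l,s,ce=cv2.connectedComponentsWithStats(m)
    i=min((i for i in range(1,n) if s[i,4]>amin),key=lambda i:np.hypot(*(ce[i]-near)))
    cn=max(cv2.findContours((l==i).astype(np.uint8),0,2)[0],key=cv2.contourArea)
    w=p2w(c,cn[:,0,:],z)[:,:2]*1000; R=cv2.minAreaRect(w.astype(np.float32))
    print(s[i],"ctr",np.round(R[0],1),"size",np.round(R[1],1),"ang",round(R[2],1),cv2.boxPoints(R).round(0).tolist())
def mk(im,lo,hi): return cv2.inRange(cv2.cvtColor(im,cv2.COLOR_BGR2HSV),np.array(lo),np.array(hi))
c,im=L("w3")
print("o",-c["R"].T@c["t"]*1000)
print("white z10");rect(c,mk(im,(0,0,150),(180,40,255)),.01,(219,192))
print("white top");rect(c,mk(im,(0,0,215),(180,40,255)),.046,(215,192))
print("tray");rect(c,mk(im,(10,60,50),(25,255,255)),.034,(515,120),1000)
g=im[195:250,295:365]; cv2.imwrite("pics/c2.png",np.hstack([cv2.resize(im[160:230,180:260],None,fx=5,fy=5,interpolation=3),cv2.resize(im[190:260,290:370],None,fx=5,fy=5,interpolation=3)]))
print("pix w0.53", p2w(c,[[330,222]],.01)*1000)
c,im=L("w1");print("crate");rect(c,mk(im,(45,120,40),(80,255,255)),.026,(360,190),1000)
c,im=L("w2");print("stops")
m=mk(im,(105,150,40),(125,255,255));n,l,s,ce=cv2.connectedComponentsWithStats(m)
for i in range(1,n):
    if s[i,4]>300: rect(c,m,.038,ce[i],300)
```

```text
o [ 401.6 -211.7  443.9]
white z10
[ 200  166   37   48 1236] ctr [ 449.9 -390. ] size [45.9 63.7] ang 58.0 [[411.0, -393.0], [465.0, -426.0], [489.0, -387.0], [435.0, -354.0]]
white top
[201 175  15  38 481] ctr [ 444.4 -387.8] size [16.4 45.2] ang 58.7 [[421.0, -383.0], [459.0, -407.0], [468.0, -393.0], [429.0, -369.0]]
tray
[  400    18   223   207 21482] ctr [531.  -39.2] size [126.8 221.3] ang 14.9 [[441.0, 51.0], [498.0, -162.0], [621.0, -130.0], [564.0, 84.0]]
pix w0.53 [[ 552.6 -278.8   10. ]]
crate
[  287   112   143   165 14601] ctr [543.2 385.9] size [130.1 192.7] ang 86.4 [[443.0, 327.0], [635.0, 315.0], [643.0, 445.0], [451.0, 457.0]]
stops
[494   0  31  22 569] ctr [411.6 300.6] size [31.4 19.8] ang 63.9 [[396.0, 291.0], [414.0, 282.0], [427.0, 310.0], [410.0, 319.0]]
[244 311  75  41 659] ctr [654.  -99.7] size [ 18.8 115.3] ang 3.2 [[641.0, -43.0], [648.0, -158.0], [667.0, -157.0], [660.0, -42.0]]
```

View pics/c2.png

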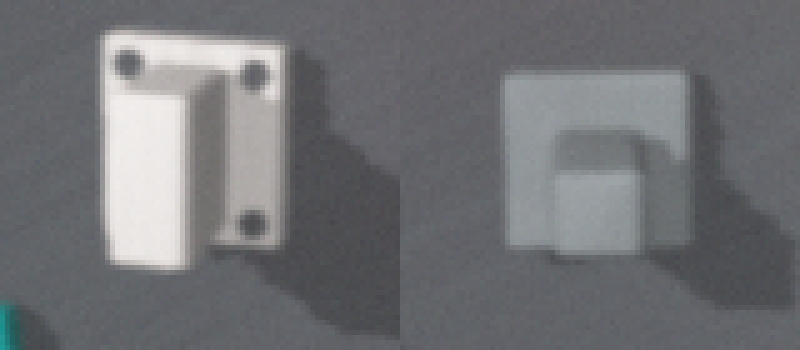

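Run:
```python
from h import *
import pickle
np.set_printoptions(precision=1,suppress=True)
c=pickle.load(open("pics/w3.pkl","rb"))
def q(n,pts,off,z):
    w=p2w(c,np.array(pts)/5.+off-.4,z)[:,:2]*1000
    print(n,"ctr",w.mean(0)); 
    for i in range(len(w)): d=w[(i+1)%len(w)]-w[i]; print("  edge",np.hypot(*d).round(1),np.degrees(np.arctan2(d[1],d[0])).round(1))
q("br top",[(112,92),(186,96),(188,270),(108,262)],(180,160),.046)
w=p2w(c,np.array([(105,32),(288,45),(285,245)])/5.+(180,160)-.4,.01)[:,:2]*1000;print("br foot ctr",(w[0]+w[2])/2,np.diff(w,axis=0))
q("foot top",[(155,170),(241,172),(241,253),(153,250)],(290,190),.046)
q("foot foot",[(103,72),(290,70),(292,248),(105,248)],(290,190),.01)
print("tool yaw: x axis",Ro.from_quat(r.read_state()["eef_rot"]).as_matrix()[:,0])
```

```text
br top ctr [ 447.  -387.7]
  edge 17.3 60.7
  edge 43.4 -30.5
  edge 19.3 -122.2
  edge 42.5 146.8
br foot ctr [ 447.2 -386.7] [[ 23.4  39.9]
 [ 46.  -27.7]]
foot top ctr [ 551.2 -279.9]
  edge 20.9 62.5
  edge 21.4 -25.6
  edge 21.7 -118.2
  edge 21.1 152.3
foot foot ctr [ 551.8 -279.7]
  edge 48.8 64.5
  edge 50.3 -24.5
  edge 50.3 -116.1
  edge 49.7 153.8
tool yaw: x axis [-0.9  0.4 -0. ]
```

```bash
python3 -m inch '{"translation":[[0.4,-0.16,-0.2],[0.81,-0.32,-0.5],[0.81,-0.32,-0.9],[0.81,-0.32,-1],[0.81,-0.32,-1],[0.81,-0.32,-1]],"rot":[[0,0,0],[0,0,0],[0,0,0],[0,0,0],[0,0,0],[0,0,0]],"jaw":[60,60,60,60,60,60]}' 20
python3 -m inch '{"translation":[[0,0,-0.3],[0,0,-0.7],[0,0,-0.9],[0,0,-0.9],[0,0,-0.9]],"rot":[[0,0,0],[0,0,0],[0,0,0],[0,0,0],[0,0,0]],"jaw":[60,60,60,60,60]}'
python3 sn.py w4
python3 - <<'E'
import cv2
im=cv2.imread("pics/w4.png");cv2.imwrite("pics/w4v.png",im)
E
```

```text
time: 3.95
ee_pos: [0.5517, -0.2794, 0.1939]
eef_rot: [0.227, 0.974, -0.003, 0.001]
ft_force: [-0.1, -0.2, 0.8]
width: 0.0607
time: 4.45
ee_pos: [0.5527, -0.2797, 0.1066]
eef_rot: [0.227, 0.974, -0.003, 0.002]
ft_force: [-0.0, 0.2, 0.4]
width: 0.0602
```

View pics/w4.png

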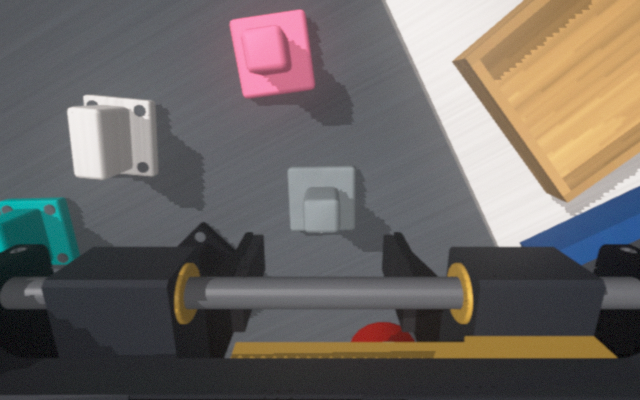

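```bash
python3 - <<'E'
from h import *
c=cam("wrist");print(w2p(c,[.5515,-.2798,.046]),w2p(c,[.447,-.3872,.046]), p2w(c,[[321,210],[87,143]],.046))
E
python3 -m inch '{"translation":[[0,0,-0.3],[0,0,-0.6],[0,0,-0.79],[0,0,-0.79],[0,0,-0.79],[0,0,-0.79],[0,0,-0.79],[0,0,-0.79],[0,0,-0.79],[0,0,-0.79]],"rot":[[0,0,0],[0,0,0],[0,0,0],[0,0,0],[0,0,0],[0,0,0],[0,0,0],[0,0,0],[0,0,0],[0,0,0]],"jaw":[60,60,60,60,10,10,10,10,10,10]}' 25
python3 -m inch '{"translation":[[0,0,0.3],[0,0,0.7],[0,0,1],[0,0,1]],"rot":[[0,0,0],[0,0,0],[0,0,0],[0,0,0]],"jaw":[10,10,10,10]}' 25
```

```text
[[321.03278719 214.321213  ]] [[ 87.10495487 142.37627954]] [[ 0.54884014 -0.27850984  0.046     ]
 [ 0.44727977 -0.38749221  0.046     ]]
time: 5.5
ee_pos: [0.553, -0.2801, 0.0282]
eef_rot: [0.227, 0.974, -0.003, 0.003]
ft_force: [-1.0, -0.2, 2.7]
width: 0.0241
time: 5.9
ee_pos: [0.5549, -0.2814, 0.1325]
eef_rot: [0.227, 0.974, -0.003, 0.006]
ft_force: [-0.5, -0.2, -1.5]
width: 0.0239
```

```bash
cat > fix.py <<'E'
import sys;from h import *
# usage: fix.py [target jaw-dir deg] : rot vector in move units to be vertical; print pose
s=r.read_state();R=Ro.from_quat(s["eef_rot"]);y=R.as_matrix()[:,1];a=np.degrees(np.arctan2(y[1],y[0]))
t=np.radians(float(sys.argv[1])) if len(sys.argv)>1 else np.radians(a)
Y=np.array([np.cos(t),np.sin(t),0]);Z=np.array([0,0,-1.]);D=np.c_[np.cross(Y,Z),Y,Z]
print("pos",s["ee_pos"].round(4),"jawdir",a.round(2),"rot",(np.degrees((Ro.from_matrix(D)*R.inv()).as_rotvec())/60).round(4),"F",s["ft_force"].round(1),"t",round(s["time"],2))
E
python3 -m inch '{"translation":[[0,0.4,0],[0,0.8,0],[-0.06,1,0],[-0.06,1,0]],"rot":[[0,0,0],[0,0,0],[0,0,0],[0,0,0]],"jaw":[10,10,10,10]}'>/dev/null
python3 -m inch '{"translation":[[0,0.4,0],[0,0.8,0],[-0.06,1,0],[-0.06,1,0],[-0.06,1,0],[-0.06,1,0]],"rot":[[0,0,0],[0,0,0],[0,0,0],[0,0,0],[0,0,0],[0,0,0]],"jaw":[10,10,10,10,10,10]}'
python3 fix.py;python3 sn.py w5
python3 - <<'E'
from h import *
import pickle
c=pickle.load(open("pics/w5.pkl","rb"));print(w2p(c,[[.5435,-.0795,.03],[.532,-.036,.034]]))
E
```

```text
time: 6.9
ee_pos: [0.5425, -0.079, 0.1311]
eef_rot: [0.226, 0.974, -0.003, 0.005]
ft_force: [-0.6, -0.0, -2.9]
width: 0.0235
pos [ 0.5425 -0.079   0.1311] jawdir 63.87 rot [ 0.007   0.0081 -0.    ] F [-0.6 -0.  -2.9] t 6.9
[[322.09763401 198.74587687]
 [369.13898514 161.62526858]]
```

View pics/w5.png

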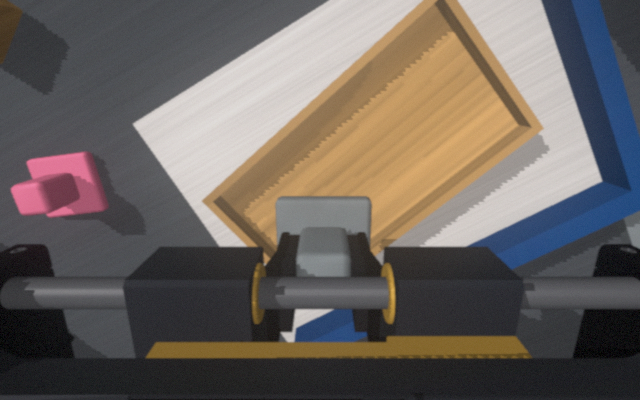

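The foot is held, over the lower end of the tray; tray corners at (541,127) and (205,200) px, and the stops' inner corner at plate level at (603,183) px.

Run:
```python
from h import *
import pickle
np.set_printoptions(precision=1,suppress=True)
c=pickle.load(open("pics/w5.pkl","rb"))
w=p2w(c,[(541,127),(205,200),(437,-2)],.034)*1000;print("tray",w,"ctr",w[:2].mean(0),w[0]-w[2],w[2]-w[1])
w=p2w(c,[(603,183),(543,0),(480,245)],.010)*1000;print("corner",w); print(p2w(c,[(632,190)],.038)*1000,[np.degrees(np.arctan2(*(w[i]-w[0])[1::-1])) for i in (1,2)])
```

```text
tray [[ 562.3   82.2   34. ]
 [ 504.9 -158.1   34. ]
 [ 454.5   45.2   34. ]] ctr [533.6 -37.9  34. ] [107.8  37.    0. ] [-50.4 203.3  -0. ]
corner [[636.4 126.8  10. ]
 [486.3 119.4  10. ]
 [645.3  20.3  10. ]]
[[634.  127.1  38. ]] [np.float64(-177.1820750990157), np.float64(-85.23194572735942)]
```

```bash
python3 -m inch '{"translation":[[0.02,-0.02,-0.3],[0.02,-0.02,-0.6],[0.02,-0.02,-0.8],[0.02,-0.02,-0.85],[0.02,-0.02,-0.85],[0.02,-0.02,-0.86],[0.02,-0.02,-0.86],[0.02,-0.02,-0.86],[0.02,-0.02,-0.86],[0.02,-0.02,-0.86]],"rot":[[0.004,0.004,0],[0.004,0.004,0],[0.004,0.004,0],[0.004,0.004,0],[0.004,0.004,0],[0.004,0.004,0],[0.004,0.004,0],[0.004,0.004,0],[0.004,0.004,0],[0.004,0.004,0]],"jaw":[10,10,10,10,10,10,50,50,50,50]}'
python3 -m inch '{"translation":[[0,0,0.3],[0,0,0.7],[0,0,1],[0,0,1],[0,0,1]],"rot":[[0,0,0],[0,0,0],[0,0,0],[0,0,0],[0,0,0]],"jaw":[50,50,50,50,50]}'
python3 -m inch '{"translation":[[0,-0.5,0],[0,-0.9,0],[-0.3,-1,0.2],[-0.3,-1,0.5]],"rot":[[0,0,0],[0,0,0],[0,0,0],[0,0,0]],"jaw":[60,60,60,60]}' >/dev/null
python3 -m inch '{"translation":[[-0.2,-0.4,0],[-0.4,-0.7,0],[-0.6,-1,0],[-0.6,-1,0],[-0.6,-1,0]],"rot":[[0,0,0],[0,0,0],[0,0,0],[0,0,0],[0,0,0]],"jaw":[60,60,60,60,60]}'
python3 fix.py 59.5
```

```text
time: 7.95
ee_pos: [0.5447, -0.081, 0.0454]
eef_rot: [0.226, 0.974, -0.001, 0.003]
ft_force: [0.2, -0.7, 0.3]
width: 0.0463
time: 8.45
ee_pos: [0.545, -0.0808, 0.1459]
eef_rot: [0.226, 0.974, -0.001, 0.003]
ft_force: [-0.5, 0.8, -0.8]
width: 0.0498
time: 9.35
ee_pos: [0.4492, -0.284, 0.1916]
eef_rot: [0.23, 0.973, -0.002, -0.002]
ft_force: [0.5, 0.6, -0.8]
width: 0.0598
pos [ 0.4492 -0.284   0.1916] jawdir 63.43 rot [ 0.002  -0.0039 -0.0656] F [ 0.5  0.6 -0.8] t 9.35
```

```bash
python3 -m inch '{"translation":[[0,-0.5,0],[-0.02,-1,-0.2],[-0.02,-1,-0.6],[-0.02,-1,-0.8],[-0.02,-1,-0.8],[-0.02,-1,-0.8]],"rot":[[0,0,-0.03],[0.002,-0.004,-0.065],[0.002,-0.004,-0.065],[0.002,-0.004,-0.065],[0.002,-0.004,-0.065],[0.002,-0.004,-0.065]],"jaw":[60,60,60,60,60,60]}'
python3 sn.py w6;python3 fix.py 59.5;python3 - <<'E'
from h import *
import pickle
np.set_printoptions(precision=1,suppress=True)
c=pickle.load(open("pics/w6.pkl","rb"));im=cv2.imread("pics/w6.png")
e=w2p(c,[.4472,-.3872,.046])[0];print(e)
m=cv2.inRange(cv2.cvtColor(im,cv2.COLOR_BGR2HSV),np.array((0,0,205)),np.array((180,40,255)));n,l,s,ce=cv2.connectedComponentsWithStats(m)
for i in range(1,n):
    if s[i,4]>150 and abs(ce[i]-e).max()<90:
        cn=max(cv2.findContours((l==i).astype(np.uint8),0,2)[0],key=cv2.contourArea)
        print(s[i],ce[i],cv2.minAreaRect((p2w(c,cn[:,0],.046)[:,:2]*1000).astype(np.float32)))
E
```

```text
time: 9.95
ee_pos: [0.448, -0.383, 0.1115]
eef_rot: [0.262, 0.965, 0.0, -0.0]
ft_force: [-0.3, 0.8, 0.2]
width: 0.0599
pos [ 0.4483 -0.3835  0.1125] jawdir 59.62 rot [ 0.0003  0.0009 -0.002 ] F [-1.4  0.2  0.9] t 10.0
[315.4 216.8]
[ 286  166   60   81 2918] [309.  203.7] ((441.357666015625, -384.1123352050781), (37.91131591796875, 55.27252960205078), 57.983116149902344)
```

```bash
python3 -m inch '{"translation":[[-0.01,-0.04,-0.3],[-0.01,-0.04,-0.6],[-0.01,-0.04,-0.84],[-0.01,-0.04,-0.84],[-0.01,-0.04,-0.84],[-0.01,-0.04,-0.84],[-0.01,-0.04,-0.84],[-0.01,-0.04,-0.84],[-0.01,-0.04,-0.84],[-0.01,-0.04,-0.84]],"rot":[[0,0,0],[0,0,0],[0,0,0],[0,0,0],[0,0,0],[0,0,0],[0,0,0],[0,0,0],[0,0,0],[0,0,0]],"jaw":[60,60,60,60,10,10,10,10,10,10]}' 25
python3 -m inch '{"translation":[[0,0,0.3],[0,0,0.7],[0,0,1],[0,0,1]],"rot":[[0,0,0],[0,0,0],[0,0,0],[0,0,0]],"jaw":[10,10,10,10]}'
python3 -m inch '{"translation":[[0.1,0.4,0],[0.2,0.8,0],[0.25,1,0],[0.25,1,0]],"rot":[[0,0,0],[0,0,0],[0,0,0],[0,0,0]],"jaw":[10,10,10,10]}'>/dev/null
python3 -m inch '{"translation":[[0.1,0.4,0],[0.2,0.8,0],[0.25,1,0],[0.25,1,0]],"rot":[[0,0,0],[0,0,0],[0,0,0],[0,0,0]],"jaw":[10,10,10,10]}'>/dev/null
python3 -m inch '{"translation":[[0.1,0.4,0],[0.2,0.8,0],[0.25,1,0],[0.25,1,0]],"rot":[[0,0,0],[0,0,0],[0,0,0],[0,0,0]],"jaw":[10,10,10,10]}'
python3 fix.py;python3 sn.py w7
```

```text
time: 11.0
ee_pos: [0.4474, -0.3877, 0.0288]
eef_rot: [0.262, 0.965, -0.0, 0.001]
ft_force: [-0.9, -1.3, 1.4]
width: 0.0196
time: 11.4
ee_pos: [0.4488, -0.3894, 0.1327]
eef_rot: [0.262, 0.965, -0.001, 0.004]
ft_force: [-0.0, -0.4, -1.5]
width: 0.0196
time: 12.6
ee_pos: [0.5258, -0.0796, 0.1299]
eef_rot: [0.256, 0.967, 0.001, 0.002]
ft_force: [0.3, -0.1, -2.1]
width: 0.0198
pos [ 0.5258 -0.0796  0.1299] jawdir 60.38 rot [-0.0004  0.0033  0.    ] F [ 0.3 -0.1 -2.1] t 12.6
```

View pics/w7.png

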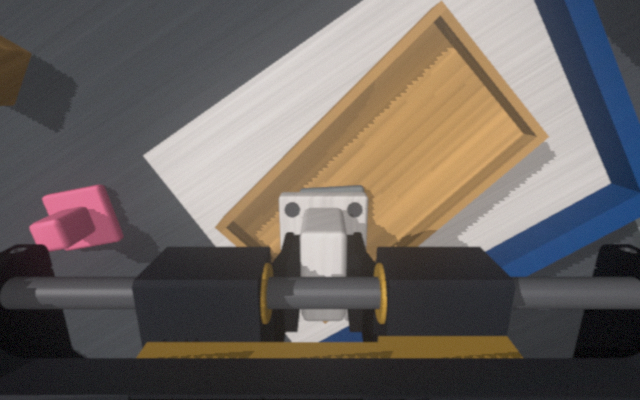

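```bash
python3 -m inch '{"translation":[[0,0.4,0],[-0.04,0.8,0],[-0.04,0.85,0],[-0.04,0.85,-0.3],[-0.04,0.85,-0.6],[-0.04,0.85,-0.8],[-0.04,0.85,-0.84],[-0.04,0.85,-0.85],[-0.04,0.85,-0.85]],"rot":[[0,0.003,0],[0,0.003,0],[0,0.003,0],[0,0.003,0],[0,0.003,0],[0,0.003,0],[0,0.003,0],[0,0.003,0],[0,0.003,0]],"jaw":[10,10,10,10,10,10,10,10,10]}'
python3 -m inch '{"translation":[[0,0,0],[0,0,0],[0,0,0],[0,0,0],[0,0,0.4],[0,0,0.8],[-0.2,0,1],[-0.4,0,1],[-0.6,0,1],[-0.6,0,1]],"rot":[[0,0,0],[0,0,0],[0,0,0],[0,0,0],[0,0,0],[0,0,0],[0,0,0],[0,0,0],[0,0,0],[0,0,0]],"jaw":[45,45,45,45,45,45,45,45,45,45]}'
python3 -m inch '{"translation":[[0,0,0.4],[0,0,0.8],[0,0,1],[0,0,1]],"rot":[[0,0,0],[0,0,0],[0,0,0],[0,0,0]],"jaw":[0,0,0,0]}'
python3 fix.py; python3 sn.py w8
```

```text
time: 13.55
ee_pos: [0.5214, 0.0013, 0.0452]
eef_rot: [0.258, 0.966, -0.001, 0.0]
ft_force: [0.1, -1.0, -2.1]
width: 0.0198
time: 14.55
ee_pos: [0.4597, 0.0014, 0.1453]
eef_rot: [0.258, 0.966, 0.0, -0.0]
ft_force: [0.2, 0.0, 0.6]
width: 0.0449
time: 14.95
ee_pos: [0.4617, 0.0016, 0.2482]
eef_rot: [0.258, 0.966, 0.002, 0.002]
ft_force: [1.3, 0.5, -1.1]
width: 0.021
pos [0.4617 0.0016 0.2482] jawdir 60.14 rot [-0.002   0.0047  0.    ] F [ 1.3  0.5 -1.1] t 14.95
```

View pics/w8.png

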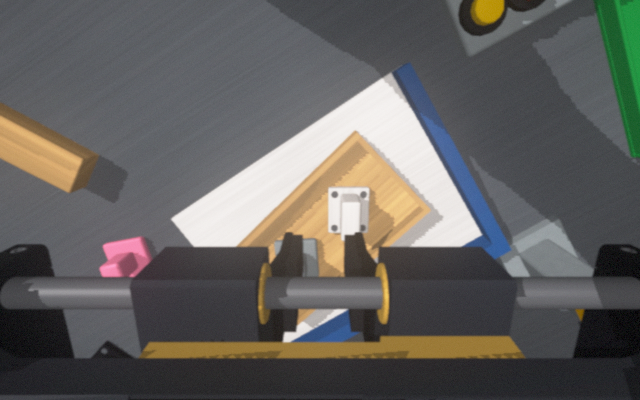

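Both castings stand in the tray. Next I'll push the near wall toward the far stop, off-centre, to turn the tray clockwise.

```bash
python3 -m inch '{"translation":[[-0.1,0,-0.2],[-0.2,0.1,-0.5],[-0.3,0.12,-0.8],[-0.37,0.12,-1],[-0.37,0.12,-1],[-0.37,0.12,-1]],"rot":[[0,0,0.12],[0,0,0.25],[0,0,0.38],[-0.002,0.005,0.5],[-0.002,0.005,0.55],[-0.002,0.005,0.55]],"jaw":[0,0,0,0,0,0]}'
python3 fix.py 93.2
python3 -m inch '{"translation":[[0,0,-0.3],[0,0,-0.6],[0,0,-0.9],[0,0,-0.9],[0,0,-0.9]],"rot":[[0,0,0],[0,0,0],[0,0,0],[0,0,0],[0,0,0]],"jaw":[0,0,0,0,0]}'
python3 fix.py 93.2
```

```text
time: 15.6
ee_pos: [0.4228, 0.0134, 0.1448]
eef_rot: [-0.028, 1.0, -0.001, -0.003]
ft_force: [1.1, -0.2, -0.0]
width: 0.0006
pos [0.4228 0.0134 0.1448] jawdir 93.2 rot [ 0.0021 -0.0054 -0.    ] F [ 1.1 -0.2 -0. ] t 15.6
time: 16.1
ee_pos: [0.4229, 0.013, 0.0551]
eef_rot: [-0.027, 1.0, -0.002, -0.003]
ft_force: [2.0, -0.6, -0.0]
width: 0.0004
pos [0.4229 0.013  0.0551] jawdir 93.11 rot [ 0.0032 -0.0062  0.0015] F [ 2.  -0.6 -0. ] t 16.1
```

```bash
python3 -m inch '{"translation":[[0,0,-0.15],[0,0,-0.26],[0.1,0,-0.26],[0.2,0,-0.26],[0.25,0,-0.26],[0.3,0,-0.26],[0.34,0,-0.26],[0.38,0,-0.26],[0.42,0,-0.26],[0.46,0,-0.26],[0.5,0,-0.26],[0.53,0,-0.26],[0.53,0,-0.26]],"rot":[[0.003,-0.006,0],[0.003,-0.006,0],[0.003,-0.006,0],[0.003,-0.006,0],[0.003,-0.006,0],[0.003,-0.006,0],[0.003,-0.006,0],[0.003,-0.006,0],[0.003,-0.006,0],[0.003,-0.006,0],[0.003,-0.006,0],[0.003,-0.006,0],[0.003,-0.006,0]],"jaw":[0,0,0,0,0,0,0,0,0,0,0,0,0]}'
cat > tray.py <<'E'
from h import *
# tray far/near outlines from fixed cameras: wood mask contour rays onto rim height
np.set_printoptions(precision=1,suppress=True)
import sys
n=sys.argv[1];z=.034
c,im=snap(n,"t%d"%(r.read_state()["time"]*100))
m=cv2.inRange(cv2.cvtColor(im,cv2.COLOR_BGR2HSV),np.array((8,50,50)),np.array((25,255,255)))
k,l,s,ce=cv2.connectedComponentsWithStats(m)
e=w2p(c,[.56,-.01,.03])[0]
i=min((i for i in range(1,k) if s[i,4]>500),key=lambda i:np.hypot(*(ce[i]-e)))
cn=max(cv2.findContours((l==i).astype(np.uint8),0,2)[0],key=cv2.contourArea)
h=cv2.approxPolyDP(cv2.convexHull(cn),4,True)[:,0]
print(s[i],"hull",h.tolist());print(p2w(c,h,z)[:,:2]*1000)
R=cv2.minAreaRect((p2w(c,cn[:,0],z)[:,:2]*1000).astype(np.float32));print(np.round(R[0],1),np.round(R[1],1),round(R[2],1))
E
python3 tray.py scene;python3 tray.py wrist;python3 fix.py 93.2
```

```text
time: 17.4
ee_pos: [0.4767, 0.0128, 0.0292]
eef_rot: [-0.027, 1.0, -0.0, 0.0]
ft_force: [-1.1, -0.2, -0.3]
width: 0.0
[ 274  172   92   77 2806] hull [[303, 172], [365, 216], [335, 248], [274, 200]]
[[ 513.  -164.9]
 [ 487.6   54.8]
 [ 607.7   78.5]
 [ 633.3 -132.3]]
[558.2 -43.3] [134.3 231.5] 6.4
[   62   306   416    54 11873] hull [[62, 310], [324, 309], [463, 335], [477, 357], [78, 359], [73, 357]]
[[ 508.5 -112.4]
 [ 500.8   15.2]
 [ 511.9   85.4]
 [ 524.7   94.8]
 [ 537.3 -108.8]
 [ 536.2 -111.2]]
[516.1  -9. ] [ 31.2 206.3] 3.2
pos [0.4766 0.0127 0.0293] jawdir 93.09 rot [0.0006 0.0013 0.0018] F [0.1 0.3 0.4] t 17.5
```

```bash
python3 -m inch '{"translation":[[-0.1,0,0],[-0.1,-0.2,0],[-0.1,-0.36,0],[0,-0.36,0],[0.05,-0.36,0],[0.1,-0.36,0],[0.15,-0.36,0],[0.2,-0.36,0],[0.25,-0.36,0],[0.3,-0.36,0],[0.33,-0.36,0],[0.33,-0.36,0]],"rot":[[0,0,0],[0,0,0],[0,0,0],[0,0,0],[0,0,0],[0,0,0],[0,0,0],[0,0,0],[0,0,0],[0,0,0],[0,0,0],[0,0,0]],"jaw":[0,0,0,0,0,0,0,0,0,0,0,0]}'
python3 -m inch '{"translation":[[0.02,0,0],[0.04,0,0],[0.04,0,0]],"rot":[[0,0,0],[0,0,0],[0,0,0]],"jaw":[0,0,0]}'
python3 tray.py scene
```

```text
time: 18.7
ee_pos: [0.5079, -0.0226, 0.0286]
eef_rot: [-0.027, 1.0, -0.0, -0.002]
ft_force: [-9.7, 0.6, 5.4]
width: 0.0007
time: 19.0
ee_pos: [0.5081, -0.0223, 0.0276]
eef_rot: [-0.027, 1.0, 0.0, -0.006]
ft_force: [-17.3, -1.3, 13.3]
width: 0.0004
[ 266  174   91   78 2614] hull [[266, 195], [300, 174], [340, 206], [356, 227], [325, 251]]
[[ 639.7 -159.7]
 [ 524.1 -164. ]
 [ 514.5   -9. ]
 [ 528.2   65.3]
 [ 631.    70. ]]
[577.6 -47. ] [122.8 233.6] 2.6
```

```bash
python3 fix.py 93.2
python3 -m inch '{"translation":[[-0.2,0,0],[-0.2,0,0.4],[-0.2,-0.2,0.8],[-0.1,-0.6,1],[0,-1,1],[0.1,-1,1],[0.1,-1,1]],"rot":[[0,0,0],[0,0,0],[0,0,0],[0,0,0],[0,0,0],[0,0,0],[0,0,0]],"jaw":[0,0,0,0,0,0,0]}'
python3 -m inch '{"translation":[[0.2,-0.4,0],[0.5,-0.7,0],[0.6,-0.7,0],[0.6,-0.7,-0.4],[0.6,-0.7,-0.6],[0.6,-0.7,-0.6]],"rot":[[0,0,0],[0,0,0],[0,0,0],[0,0,0],[0,0,0],[0,0,0]],"jaw":[0,0,0,0,0,0]}'
python3 fix.py 93.2
```

```text
pos [ 0.5081 -0.0223  0.0276] jawdir 93.14 rot [ 0.0001 -0.0113  0.0011] F [-16.8  -0.7  12.7] t 19.05
time: 19.75
ee_pos: [0.5192, -0.1224, 0.1276]
eef_rot: [-0.027, 1.0, -0.0, -0.006]
ft_force: [-0.2, -0.2, -0.7]
width: 0.0008
time: 20.35
ee_pos: [0.5773, -0.1897, 0.0643]
eef_rot: [-0.028, 1.0, 0.001, -0.008]
ft_force: [0.8, 0.6, 0.6]
width: 0.0003
pos [ 0.5773 -0.1897  0.0643] jawdir 93.22 rot [-0.0006 -0.0161 -0.0003] F [0.8 0.6 0.6] t 20.35
```

```bash
python3 -m inch '{"translation":[[0,0,-0.2],[0,0,-0.35],[0,0,-0.35],[0,0.1,-0.35],[0,0.17,-0.35],[0,0.24,-0.35],[-0.01,0.3,-0.35],[-0.01,0.36,-0.35],[-0.02,0.42,-0.35],[-0.02,0.48,-0.35],[-0.02,0.54,-0.35],[-0.03,0.6,-0.35],[-0.03,0.65,-0.35],[-0.03,0.65,-0.35]],"rot":[[0,-0.016,0],[0,-0.016,0],[0,-0.016,0],[0,-0.016,0],[0,-0.016,0],[0,-0.016,0],[0,-0.016,0],[0,-0.016,0],[0,-0.016,0],[0,-0.016,0],[0,-0.016,0],[0,-0.016,0],[0,-0.016,0],[0,-0.016,0]],"jaw":[0,0,0,0,0,0,0,0,0,0,0,0,0,0]}'
python3 fix.py 93.2; python3 tray.py scene
```

```text
time: 21.75
ee_pos: [0.5749, -0.1245, 0.03]
eef_rot: [-0.028, 1.0, 0.0, 0.001]
ft_force: [0.4, -3.4, 1.6]
width: 0.0005
pos [ 0.5749 -0.1245  0.03  ] jawdir 93.23 rot [-0.0002  0.0013 -0.0005] F [ 0.4 -3.4  1.6] t 21.75
[ 278  191   93  135 3952] hull [[322, 191], [370, 239], [351, 284], [301, 325], [286, 304], [278, 206], [297, 192]]
[[ 517.3  -77.6]
 [ 526.6  112.3]
 [ 641.5  170.4]
 [ 781.3  173.5]
 [ 778.1  118. ]
 [ 637.  -109.4]
 [ 570.5 -116.6]]
[618.9  64.1] [358.4 214.1] 58.3
```

```bash
python3 -m inch '{"translation":[[0,0.04,0],[0,0.08,0],[0,0.12,0],[0,0.12,0]],"rot":[[0,0,0],[0,0,0],[0,0,0],[0,0,0]],"jaw":[0,0,0,0]}'
python3 -m inch '{"translation":[[0,0.02,0],[0,0.04,0],[0,0.04,0]],"rot":[[0,0,0],[0,0,0],[0,0,0]],"jaw":[0,0,0]}'
```

```text
time: 22.2
ee_pos: [0.5748, -0.1115, 0.0298]
eef_rot: [-0.029, 1.0, 0.001, 0.0]
ft_force: [-0.3, -1.8, 1.3]
width: 0.0004
time: 22.5
ee_pos: [0.575, -0.1089, 0.0299]
eef_rot: [-0.028, 1.0, -0.001, 0.001]
ft_force: [2.7, -7.8, -2.1]
width: 0.0005
```

```bash
python3 -m inch '{"translation":[[0,0.03,0],[0,0.05,0],[0,0.05,0],[0,0.05,0]],"rot":[[0,0,0],[0,0,0],[0,0,0],[0,0,0]],"jaw":[0,0,0,0]}'
python3 -m inch '{"translation":[[0,0.03,0],[0,0.05,0],[0,0.05,0]],"rot":[[0,0,0],[0,0,0],[0,0,0]],"jaw":[0,0,0]}'
python3 sn.py w9
python3 - <<'E'
from h import *
c,im=snap("scene","s9"); cv2.imwrite("pics/s9c.png",cv2.resize(im[150:300,230:430],None,fx=4,fy=4,interpolation=3))
E
```

```text
time: 22.9
ee_pos: [0.5759, -0.1085, 0.0305]
eef_rot: [-0.026, 1.0, -0.003, 0.003]
ft_force: [5.1, -16.7, -2.3]
width: 0.0004
time: 23.2
ee_pos: [0.5768, -0.1082, 0.0312]
eef_rot: [-0.025, 1.0, -0.007, 0.004]
ft_force: [6.1, -17.6, -3.6]
width: 0.0007
```

View pics/s9c.png

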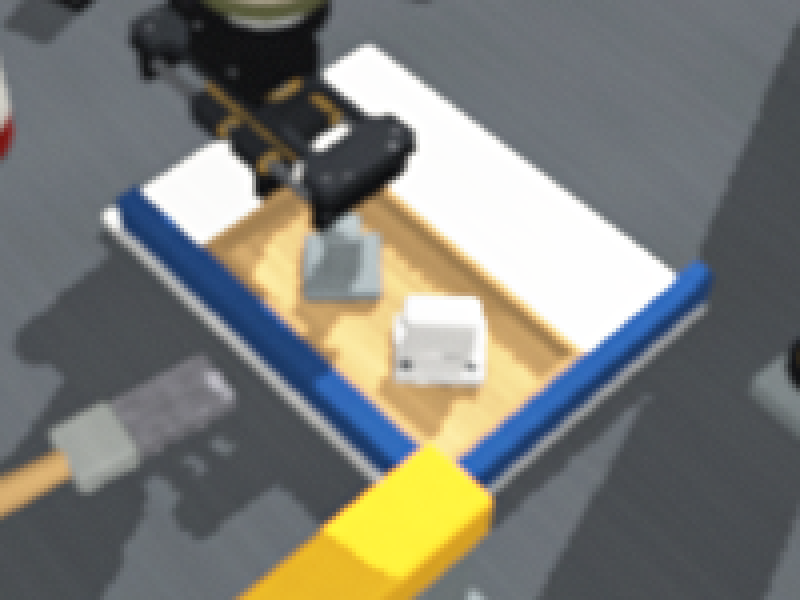

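```bash
python3 -m inch '{"translation":[[0,-0.2,0],[0,-0.2,0.4],[-0.3,-0.2,0.8],[-0.7,-0.2,1],[-0.98,-0.1,1],[-0.98,0.2,1],[-0.98,0.2,1]],"rot":[[0,0,0],[0,0,0],[0,0,0],[0,0,0],[0,0,0],[0,0,0],[0,0,0]],"jaw":[0,0,0,0,0,0,0]}'
python3 -m inch '{"translation":[[0,0.4,0],[0,0.8,0],[0,0.93,0],[0,0.93,-0.4],[0,0.93,-0.7],[0,0.93,-0.7]],"rot":[[0,0,0],[0,0,0],[0,0,0],[0,0,0],[0,0,0],[0,0,0]],"jaw":[0,0,0,0,0,0]}'
python3 fix.py 93.2; python3 sn.py w10
python3 - <<'E'
import cv2
cv2.imwrite("pics/w10v.png",cv2.imread("pics/w10.png"))
E
```

```text
time: 24.0
ee_pos: [0.4784, -0.0834, 0.1312]
eef_rot: [-0.027, 1.0, -0.004, 0.004]
ft_force: [0.3, -0.4, 0.2]
width: 0.0005
time: 24.6
ee_pos: [0.4758, 0.0093, 0.0581]
eef_rot: [-0.028, 1.0, -0.005, 0.001]
ft_force: [-0.0, -0.8, 0.4]
width: 0.0006
pos [0.4758 0.0093 0.0581] jawdir 93.16 rot [0.0104 0.0021 0.0006] F [-0.  -0.8  0.4] t 24.6
```

Push +x at the centre to seat it, then back off and look from above.

```bash
python3 -m inch '{"translation":[[0,0,-0.2],[0,0,-0.28],[0.1,0,-0.28],[0.2,0,-0.28],[0.25,0,-0.28],[0.29,0,-0.28],[0.33,0,-0.28],[0.35,0,-0.28],[0.37,0,-0.28],[0.37,0,-0.28]],"rot":[[0.01,0.002,0],[0.01,0.002,0],[0.01,0.002,0],[0.01,0.002,0],[0.01,0.002,0],[0.01,0.002,0],[0.01,0.002,0],[0.01,0.002,0],[0.01,0.002,0],[0.01,0.002,0]],"jaw":[0,0,0,0,0,0,0,0,0,0]}'
python3 -m inch '{"translation":[[-0.2,0,0],[-0.3,0,0.4],[-0.4,0,0.8],[-0.5,0,1],[-0.5,0,1],[-0.5,0,1]],"rot":[[0,0,0],[0,0,0],[0,0,0],[0,0,0],[0,0,0],[0,0,0]],"jaw":[0,0,0,0,0,0]}'
python3 -m inch '{"translation":[[-0.1,0,0.4],[-0.3,0.2,0.8],[-0.3,0.2,1],[-0.3,0.2,1]],"rot":[[0,0,0],[0,0,0],[0,0,0],[0,0,0]],"jaw":[0,0,0,0]}'
python3 sn.py w11;python3 fix.py
```

```text
time: 25.65
ee_pos: [0.5084, 0.0085, 0.0309]
eef_rot: [-0.027, 1.0, 0.0, -0.005]
ft_force: [-25.2, -1.4, 18.2]
width: 0.0005
time: 26.25
ee_pos: [0.4587, 0.009, 0.1312]
eef_rot: [-0.027, 1.0, 0.001, -0.005]
ft_force: [0.1, -0.6, -0.2]
width: 0.0002
time: 26.65
ee_pos: [0.4298, 0.0298, 0.2329]
eef_rot: [-0.028, 1.0, 0.002, -0.003]
ft_force: [-0.1, -1.0, -0.7]
width: 0.0006
pos [0.4292 0.0293 0.2312] jawdir 93.15 rot [-0.002  -0.0082 -0.    ] F [-0.2  0.5 -0.5] t 26.7
```

View pics/w11.png

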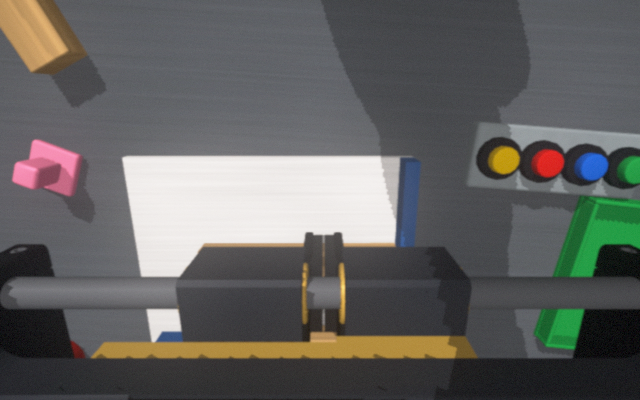

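Run:
```python
from h import *
c,a=snap("scene","s12");d,b=snap("side","d12")
A=cv2.resize(a[165:285,240:420],(800,300*800//450),interpolation=3)[:,:]
A=cv2.resize(a[170:280,245:415],(780,390),interpolation=3);B=cv2.resize(b[175:260,250:375],(400,200),interpolation=3)
cv2.imwrite("pics/s12c.png",np.vstack([A,np.hstack([B,np.zeros((200,380,3),np.uint8)])]))
```

```text
(no output)
```

View pics/s12c.png

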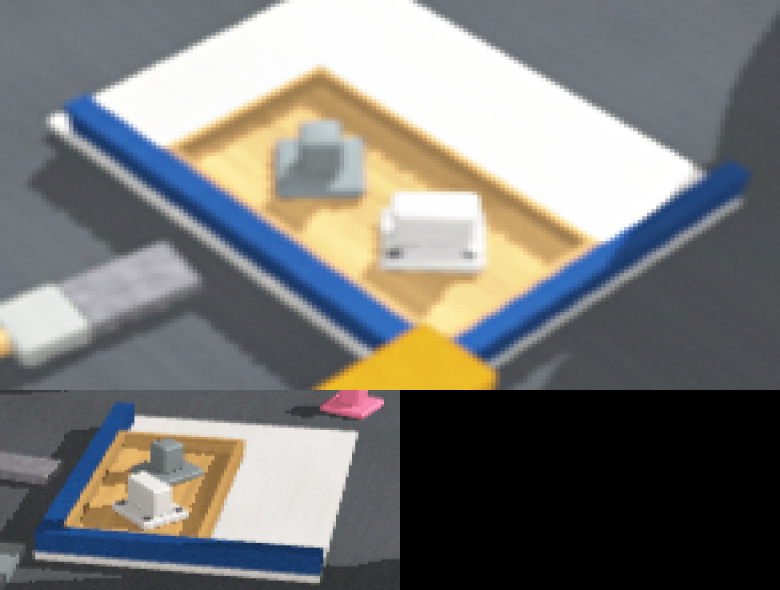

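The tray is flush along both stops, with both castings upright. Now the keys.

```bash
python3 - <<'E'
from h import *
import pickle
c=pickle.load(open("pics/w11.pkl","rb"));print(p2w(c,[(504,160),(548,163),(591,167),(632,170)],.037).round(4))
E
python3 -m inch '{"translation":[[0,0.5,0],[0,1,0],[0,1,-0.2],[0,1,-0.4],[0,1,-0.4]],"rot":[[-0.002,-0.008,0],[-0.002,-0.008,0],[-0.002,-0.008,0],[-0.002,-0.008,0],[-0.002,-0.008,0]],"jaw":[0,0,0,0,0]}' >/dev/null
python3 -m inch '{"translation":[[-0.1,0.4,-0.2],[-0.22,0.84,-0.6],[-0.22,0.84,-0.9],[-0.22,0.84,-0.9],[-0.22,0.84,-0.9]],"rot":[[0,0,0],[0,0,0],[0,0,0],[0,0,0],[0,0,0]],"jaw":[0,0,0,0,0]}'
python3 fix.py
```

```text
[[0.4068 0.2132 0.037 ]
 [0.4074 0.2585 0.037 ]
 [0.409  0.3033 0.037 ]
 [0.4097 0.346  0.037 ]]
time: 27.8
ee_pos: [0.405, 0.2104, 0.0965]
eef_rot: [-0.026, 1.0, -0.004, -0.005]
ft_force: [1.0, -0.0, -0.2]
width: 0.0007
pos [0.405  0.2104 0.0965] jawdir 93.0 rot [ 0.0077 -0.0091  0.    ] F [ 1.  -0.  -0.2] t 27.8
```

```bash
cat > chk.py <<'E'
from h import *
# tray still home? bed white near-strip edge: compare wood masks with s12
c,im=snap("side","k%d"%(r.read_state()["time"]*100));f=lambda i:cv2.inRange(cv2.cvtColor(i,cv2.COLOR_BGR2HSV),np.array((8,50,40)),np.array((25,255,255)))[175:260,250:375]>0
A=f(cv2.imread("pics/d12.png"));B=f(im);print("side wood px",A.sum(),B.sum(),"xor",(A^B).sum())
c,im=snap("scene","j%d"%(r.read_state()["time"]*100));g=lambda i:(cv2.inRange(cv2.cvtColor(i,cv2.COLOR_BGR2HSV),np.array((8,50,40)),np.array((25,255,255)))>0)[180:245,270:380]
A=g(cv2.imread("pics/s12.png"));B=g(im);print("scene wood px",A.sum(),B.sum(),"xor",(A^B).sum())
E
python3 -m inch '{"translation":[[0.01,0.03,-0.3],[0.01,0.03,-0.45],[0.01,0.03,-0.5],[0.01,0.03,-0.54],[0.01,0.03,-0.56],[0.01,0.03,-0.56]],"rot":[[0.008,-0.009,0],[0.008,-0.009,0],[0.008,-0.009,0],[0.008,-0.009,0],[0.008,-0.009,0],[0.008,-0.009,0]],"jaw":[0,0,0,0,0,0]}'
python3 chk.py
```

```text
time: 28.4
ee_pos: [0.4075, 0.2129, 0.0461]
eef_rot: [-0.025, 1.0, 0.001, -0.001]
ft_force: [-23.5, -16.3, 68.6]
width: 0.0003
side wood px 1307 2306 xor 1003
scene wood px 1985 1995 xor 10
```

Run:
```python
import cv2,numpy as np,glob
k=sorted(glob.glob("pics/k*.png"))[-1];j=sorted(glob.glob("pics/j*.png"))[-1]
f=lambda p,y,x:cv2.resize(cv2.imread(p)[y-30:y+30,x-40:x+40],(400,300),interpolation=3)
cv2.imwrite("pics/key.png",np.vstack([np.hstack([f(j,255,452),f(k,280,343)]),np.hstack([f("pics/s12.png",255,452),f("pics/d12.png",280,343)])]))
```

```text
(no output)
```

View pics/key.png

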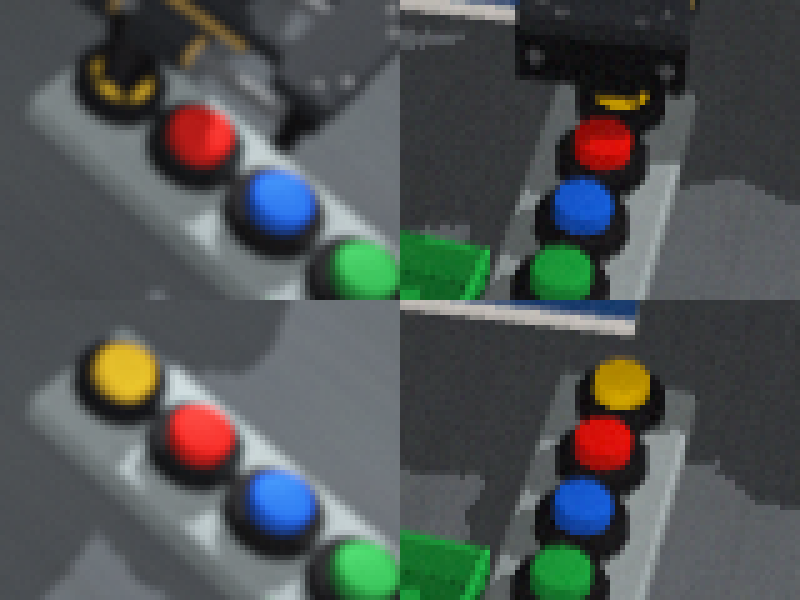

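Yellow is down flush with its ring, but the press reached 69 N: the keys stand about 4 mm higher than triangulated. I'll press the rest more gently.

```bash
python3 -m inch '{"translation":[[0,0,0.2],[0,0,0.5],[0.01,0.4,0.5],[0.01,0.8,0.5],[0.01,0.9,0.5],[0.01,0.9,0.5]],"rot":[[0,0,0],[0,0,0],[0,0,0],[0,0,0],[0,0,0],[0,0,0]],"jaw":[0,0,0,0,0,0]}'
python3 fix.py 93.2
python3 chk.py
```

```text
time: 29.1
ee_pos: [0.4091, 0.3042, 0.0976]
eef_rot: [-0.026, 1.0, 0.002, 0.0]
ft_force: [-0.8, 0.1, -0.4]
width: 0.0004
pos [0.4091 0.3042 0.0976] jawdir 92.94 rot [-0.0038  0.0004  0.0043] F [-0.8  0.1 -0.4] t 29.1
side wood px 1307 2433 xor 1178
scene wood px 1985 1990 xor 5
```

```bash
python3 -m inch '{"translation":[[0,-0.01,-0.3],[0,-0.01,-0.42],[0,-0.01,-0.48],[0,-0.01,-0.5],[0,-0.01,-0.5]],"rot":[[-0.004,0,0],[-0.004,0,0],[-0.004,0,0],[-0.004,0,0],[-0.004,0,0]],"jaw":[0,0,0,0,0]}'
```

```text
time: 29.7
ee_pos: [0.4095, 0.2992, 0.0475]
eef_rot: [-0.023, 1.0, -0.001, -0.001]
ft_force: [-1.6, -3.2, 3.6]
width: 0.0005
```

```bash
python3 -m inch '{"translation":[[0,0.02,-0.01],[0,0.02,-0.025],[0,0.02,-0.025]],"rot":[[0,0,0],[0,0,0],[0,0,0]],"jaw":[0,0,0]}'
```

```text
time: 30.0
ee_pos: [0.4101, 0.3006, 0.047]
eef_rot: [-0.023, 1.0, -0.001, -0.001]
ft_force: [-6.8, -8.7, 23.1]
width: 0.0006
```

```bash
python3 -m inch '{"translation":[[0,0,0.2],[0,0,0.4],[0,0.3,0.4],[0,0.47,0.4],[0,0.47,0.4]],"rot":[[0,0,0],[0,0,0],[0,0,0],[0,0,0],[0,0,0]],"jaw":[0,0,0,0,0]}'
python3 fix.py 93.2
python3 chk.py
```

```text
time: 30.5
ee_pos: [0.4093, 0.3502, 0.0871]
eef_rot: [-0.025, 1.0, -0.001, -0.001]
ft_force: [-0.1, -0.5, -0.1]
width: 0.0004
pos [0.4093 0.3502 0.0871] jawdir 92.81 rot [ 0.0017 -0.0017  0.0065] F [-0.1 -0.5 -0.1] t 30.5
side wood px 1307 2979 xor 1726
scene wood px 1985 1991 xor 6
```

```bash
python3 -m inch '{"translation":[[0,-0.02,-0.2],[0,-0.02,-0.35],[0,-0.02,-0.39],[0,-0.02,-0.41],[0,-0.02,-0.42],[0,-0.02,-0.42]],"rot":[[0,0,0],[0,0,0],[0,0,0],[0,0,0],[0,0,0],[0,0,0]],"jaw":[0,0,0,0,0,0]}'
```

```text
time: 31.2
ee_pos: [0.4099, 0.3437, 0.0469]
eef_rot: [-0.022, 1.0, -0.002, -0.002]
ft_force: [-11.3, -10.8, 33.2]
width: 0.0003
```

```bash
python3 -m inch '{"translation":[[0,0,0.2],[0,0,0.4],[0,-0.2,0.4],[0,-0.38,0.4],[0,-0.38,0.4],[0,-0.38,0.4]],"rot":[[0,0,0],[0,0,0],[0,0,0],[0,0,0],[0,0,0],[0,0,0]],"jaw":[0,0,0,0,0,0]}'
python3 chk.py
```

```text
time: 31.8
ee_pos: [0.4098, 0.3047, 0.0866]
eef_rot: [-0.022, 1.0, -0.003, -0.003]
ft_force: [-0.3, 0.3, -0.0]
width: 0.0005
side wood px 1307 2591 xor 1326
scene wood px 1985 1988 xor 3
```

```bash
python3 -m inch '{"translation":[[0,0,-0.2],[0,0,-0.35],[0,0,-0.39],[0,0,-0.4],[0,0,-0.415],[0,0,-0.415]],"rot":[[0,0,0],[0,0,0],[0,0,0],[0,0,0],[0,0,0],[0,0,0]],"jaw":[0,0,0,0,0,0]}'
python3 -m inch '{"translation":[[0,0,0.2],[0,0,0.4],[0.1,-0.3,0.8],[0.2,-0.6,1],[0.2,-1,1],[0.2,-1,1]],"rot":[[0,0,0],[0,0,0],[0,0,0],[0,0,0],[0,0,0],[0,0,0]],"jaw":[60,60,60,60,60,60]}'
python3 chk.py;python3 fix.py 60
```

```text
time: 32.5
ee_pos: [0.4092, 0.3062, 0.047]
eef_rot: [-0.023, 1.0, -0.002, -0.003]
ft_force: [-10.6, -6.0, 26.3]
width: 0.0002
time: 33.1
ee_pos: [0.4303, 0.2017, 0.1479]
eef_rot: [-0.02, 1.0, -0.002, -0.003]
ft_force: [-0.1, 0.2, 0.1]
width: 0.0403
side wood px 1307 1274 xor 235
scene wood px 1985 1990 xor 7
pos [0.4293 0.2061 0.1473] jawdir 92.52 rot [ 0.002  -0.0073 -0.542 ] F [-0.2  1.5 -0.1] t 33.2
```

All four presses bottomed out in order and the tray stayed home. Now I'll look at the castings before picking them.

```bash
python3 -m inch '{"translation":[[0.1,-0.3,0.3],[0.2,-0.6,0.6],[0.3,-0.9,0.9],[0.3,-1,1],[0.3,-1,1]],"rot":[[0,0,-0.13],[0,0,-0.26],[0,0,-0.39],[0.002,-0.007,-0.52],[0.002,-0.007,-0.65]],"jaw":[60,60,60,60,60]}'
python3 -m inch '{"translation":[[0,-0.4,0],[0.2,-0.8,0.1],[0.2,-1,0.2],[0.2,-1,0.3],[0.2,-1,0.3],[0.2,-1,0.3]],"rot":[[0,0,-0.06],[0,0,-0.06],[0,0,-0.06],[0,0,-0.06],[0,0,-0.06],[0,0,-0.06]],"jaw":[60,60,60,60,60,60]}'
python3 fix.py; python3 sn.py w12
```

```text
time: 33.7
ee_pos: [0.4604, 0.1059, 0.2492]
eef_rot: [0.316, 0.949, 0.001, 0.001]
ft_force: [-1.0, -0.0, -0.6]
width: 0.0601
time: 34.3
ee_pos: [0.4804, 0.0078, 0.2789]
eef_rot: [0.345, 0.939, 0.001, 0.001]
ft_force: [-0.8, 0.1, -0.1]
width: 0.0599
pos [0.4804 0.0078 0.2789] jawdir 49.69 rot [-0.0014  0.0021  0.    ] F [-0.8  0.1 -0.1] t 34.3
```

View pics/w12.png

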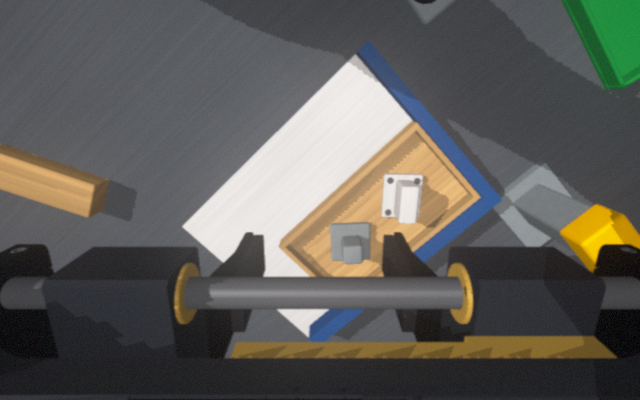

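Run:
```python
from h import *
import pickle
np.set_printoptions(precision=1,suppress=True)
c=pickle.load(open("pics/w12.pkl","rb"));im=cv2.imread("pics/w12.png")
print(w2p(c,[[.577,-.027,.062],[.577,-.027,.026],[.571,.058,.062],[.571,.058,.026]]))
g=cv2.cvtColor(im,cv2.COLOR_BGR2HSV)
def go(m,off,zz,thr):
    k,l,s,ce=cv2.connectedComponentsWithStats(m)
    for i in range(1,k):
        if s[i,4]>thr:
            cn=max(cv2.findContours((l==i).astype(np.uint8),0,2)[0],key=cv2.contourArea)[:,0]+off
            R=cv2.minAreaRect((p2w(c,cn,zz)[:,:2]*1000).astype(np.float32))
            print(s[i]+np.r_[off,0,0,0],zz,np.round(R[0],1),np.round(R[1],1),round(R[2],1))
sub=g[165:235,372:435]
for t in (150,190,210,225): print("br",t);go(cv2.inRange(sub,np.array((0,0,t)),np.array((180,50,255))),(372,165),.062,60)
sub=g[215:275,322:380]
m=cv2.inRange(sub,np.array((30,0,0)),np.array((180,120,255)));print("foot whole");go(m,(322,215),.026,100)
print(g[240,330:372,2],g[250,330:372,2]);print(g[222:270,352,2])
```

```text
[[352.6 249.1]
 [350.2 236.7]
 [409.  199.9]
 [401.9 191. ]]
br 150
[ 381  174   42   50 1700] 0.062 [564.5  52.1] [42.6 56.8] 49.0
br 190
[ 381  174   42   50 1478] 0.062 [564.3  52. ] [42.1 56.8] 49.0
br 210
[381 175  41  42 561] 0.062 [561.3  53.8] [41.  47.8] 48.9
[398 187  21  37 614] 0.062 [575.2  53.4] [18.9 42.3] 48.2
br 225
[382 175  40  41 419] 0.062 [561.2  54.6] [40.  46.1] 49.4
[399 187  19  37 552] 0.062 [575.   53.3] [17.4 42.2] 47.7
foot whole
[ 332  223   37   40 1171] 0.026 [583.5 -32.8] [45.7 53.3] 51.9
[200 170 159 158 158 157 158 158 153 154 150 140 133 129 123 122 122 121
 118 117 119 119 117 117 117 116 116 115 114 110 103 113 117 118 119 118
 116 117 115 122 141 160] [181 164 157 154 155 157 155 155 156 155 154 145 139 152 163 163 163 165
 161 162 161 163 161 161 159 158 156 156 155 154 147 129 110 112 117 119
 117 118 116 121 145 169]
[175 142 146 157 161 158 158 159 157 156 156 154 151 140 122 115 116 118
 117 121 118 117 121 128 141 158 161 162 161 160 157 159 157 160 157 154
 156 152 153 153 147 154 193 215 221 222 219 221]
```

```bash
python3 -m inch '{"translation":[[0.4,0.2,-0.1],[0.8,0.4,-0.3],[0.94,0.46,-0.7],[0.94,0.46,-1],[0.94,0.46,-1],[0.94,0.46,-1]],"rot":[[0,0,0],[0,0,-0.028],[0,0,-0.028],[0,0,-0.028],[0,0,-0.028],[0,0,-0.028]],"jaw":[50,50,50,50,50,50]}' 25
python3 fix.py 48
python3 -m inch '{"translation":[[0,0,-0.2],[0,0,-0.4],[0,0,-0.5],[0,0,-0.5]],"rot":[[0,0,0],[0,0,0],[0,0,0],[0,0,0]],"jaw":[50,50,50,50]}'
python3 fix.py 48
```

```text
time: 34.95
ee_pos: [0.5739, 0.0541, 0.1789]
eef_rot: [0.358, 0.934, 0.001, 0.0]
ft_force: [-0.2, 0.6, 0.7]
width: 0.0501
pos [0.5739 0.0541 0.1789] jawdir 48.05 rot [-0.0008  0.0007 -0.0008] F [-0.2  0.6  0.7] t 34.95
time: 35.35
ee_pos: [0.5737, 0.0544, 0.1293]
eef_rot: [0.358, 0.934, 0.001, 0.0]
ft_force: [-0.0, -0.5, 0.2]
width: 0.0499
pos [0.5737 0.0544 0.1293] jawdir 48.06 rot [-0.0013  0.0007 -0.001 ] F [-0.  -0.5  0.2] t 35.35
```

```bash
python3 -m inch '{"translation":[[0.01,-0.01,-0.3],[0.01,-0.01,-0.6],[0.01,-0.01,-0.84],[0.01,-0.01,-0.84],[0.01,-0.01,-0.84],[0.01,-0.01,-0.84],[0.01,-0.01,-0.84],[0.01,-0.01,-0.84],[0.01,-0.01,-0.84],[0.01,-0.01,-0.84]],"rot":[[0,0,0],[0,0,0],[0,0,0],[0,0,0],[0,0,0],[0,0,0],[0,0,0],[0,0,0],[0,0,0],[0,0,0]],"jaw":[50,50,50,50,10,10,10,10,10,10]}' 25
python3 -m inch '{"translation":[[0,0,0.2],[0,0,0.6],[0,0,1],[0,0,1]],"rot":[[0,0,0],[0,0,0],[0,0,0],[0,0,0]],"jaw":[10,10,10,10]}'
python3 chk.py;python3 fix.py
```

```text
time: 36.35
ee_pos: [0.5751, 0.0535, 0.046]
eef_rot: [0.358, 0.934, 0.001, 0.0]
ft_force: [-2.4, 0.8, 5.8]
width: 0.0197
time: 36.75
ee_pos: [0.5777, 0.0533, 0.1509]
eef_rot: [0.358, 0.934, 0.003, 0.003]
ft_force: [1.0, 0.4, -0.6]
width: 0.0201
side wood px 1307 1510 xor 423
scene wood px 1985 2187 xor 882
pos [0.5752 0.0537 0.1462] jawdir 48.08 rot [-0.0024  0.0021 -0.    ] F [-0.9  0.  -3.5] t 36.85
```

```bash
python3 -m inch '{"translation":[[-0.1,0.3,0],[-0.25,0.6,0],[-0.3,0.9,0],[-0.3,1,0],[-0.3,1,0]],"rot":[[0,0,0.12],[0,0,0.25],[0,0,0.38],[0,0,0.51],[0,0,0.638]],"jaw":[10,10,10,10,10]}'>/dev/null
python3 -m inch '{"translation":[[0,0.4,0],[0,0.8,0],[0.05,1,0],[0.05,1,0]],"rot":[[0,0,0],[0,0,0],[0,0,0],[0,0,0]],"jaw":[10,10,10,10]}'>/dev/null
python3 -m inch '{"translation":[[0.1,0.4,0],[0.3,0.8,0],[0.35,1,0],[0.35,1,0],[0.35,1,0]],"rot":[[0,0,0],[0,0,0],[0,0,0],[0,0,0],[0,0,0]],"jaw":[10,10,10,10,10]}'
python3 fix.py 86.4; python3 sn.py w13
python3 - <<'E'
from h import *
import pickle
np.set_printoptions(precision=1,suppress=True)
c=pickle.load(open("pics/w13.pkl","rb"));im=cv2.imread("pics/w13.png")
m=cv2.inRange(cv2.cvtColor(im,cv2.COLOR_BGR2HSV),np.array((45,100,30)),np.array((80,255,255)))
k,l,s,ce=cv2.connectedComponentsWithStats(m);i=1+s[1:,4].argmax()
cn=max(cv2.findContours((l==i).astype(np.uint8),0,2)[0],key=cv2.contourArea)
h=cv2.approxPolyDP(cv2.convexHull(cn),4,True)[:,0];print(h.tolist());print(p2w(c,h,.026)[:,:2]*1000)
E
```

```text
time: 38.25
ee_pos: [0.5814, 0.3584, 0.1396]
eef_rot: [0.025, 1.0, -0.0, -0.004]
ft_force: [1.1, -0.6, -1.0]
width: 0.0195
pos [0.5814 0.3584 0.1396] jawdir 87.17 rot [ 0.0007 -0.0077 -0.0129] F [ 1.1 -0.6 -1. ] t 38.25
[[269, 7], [454, 11], [429, 247], [374, 260], [274, 256]]
[[445.6 328.5]
 [454.3 455.6]
 [630.6 444.6]
 [640.3 399. ]
 [632.6 315.6]]
```

View pics/w13.png

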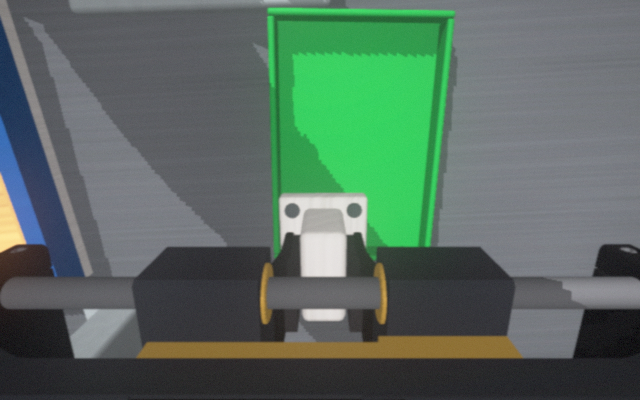

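```bash
python3 -m inch '{"translation":[[0.06,0.24,0],[0.06,0.24,-0.3],[0.06,0.24,-0.6],[0.06,0.24,-0.6],[0.06,0.24,-0.6]],"rot":[[0,-0.008,-0.013],[0,-0.008,-0.013],[0,-0.008,-0.013],[0,-0.008,-0.013],[0,-0.008,-0.013]],"jaw":[10,10,10,10,10]}'
python3 fix.py 86.4
```

```text
time: 38.8
ee_pos: [0.5879, 0.3803, 0.0807]
eef_rot: [0.033, 0.999, -0.001, 0.0]
ft_force: [-0.4, -0.1, -1.3]
width: 0.0195
pos [0.5879 0.3803 0.0807] jawdir 86.24 rot [0.0012 0.0003 0.0027] F [-0.4 -0.1 -1.3] t 38.8
```

```bash
python3 -m inch '{"translation":[[0,0.02,-0.2],[0,0.02,-0.35],[0,0.02,-0.42],[0,0.02,-0.45],[0,0.02,-0.45],[0,0.02,-0.45],[0,0.02,-0.45],[0,0.02,-0.45],[0,0.02,-0.45]],"rot":[[0,0,0],[0,0,0],[0,0,0],[0,0,0],[0,0,0],[0,0,0],[0,0,0],[0,0,0],[0,0,0]],"jaw":[10,10,10,10,10,45,45,45,45]}'
python3 -m inch '{"translation":[[0,0,0.3],[0,0,0.7],[0,0,1],[-0.1,-0.4,1],[-0.2,-0.8,1],[-0.3,-1,1],[-0.3,-1,1]],"rot":[[0,0,0],[0,0,0],[0,0,0],[0,0,0],[0,0,0],[0,0,0],[0,0,0]],"jaw":[50,50,50,50,50,50,50]}'
python3 -m inch '{"translation":[[0,-0.4,0],[0,-0.8,0],[0,-1,0],[0,-1,0]],"rot":[[0,0,-0.1],[0,0,-0.2],[0,0,-0.3],[0,0,-0.4]],"jaw":[50,50,50,50]}' >/dev/null
python3 -m inch '{"translation":[[0,-0.4,0.2],[0,-0.8,0.4],[-0.2,-1,0.6],[-0.4,-1,0.8],[-0.4,-1,0.8]],"rot":[[0,0,-0.05],[0,0,-0.1],[0,0,-0.17],[0,0,-0.17],[0,0,-0.17]],"jaw":[50,50,50,50,50]}'
python3 fix.py 51.9;python3 sn.py w14;python3 - <<'E'
from h import *
import pickle
np.set_printoptions(precision=1,suppress=True)
c=pickle.load(open("pics/w14.pkl","rb"));im=cv2.imread("pics/w14.png")
e=w2p(c,[[.5815,-.031,.026],[.5815,-.031,.062]]);print(e)
x,y=e[0].astype(int);X,Y=x-45,max(y-45,0)
g=cv2.cvtColor(im,cv2.COLOR_BGR2HSV)[Y:Y+90,X:X+90]
m=cv2.inRange(g,np.array((30,0,60)),np.array((180,120,200)))
k,l,s,ce=cv2.connectedComponentsWithStats(m)
for i in range(1,k):
    if s[i,4]>200:
        cn=max(cv2.findContours((l==i).astype(np.uint8),0,2)[0],key=cv2.contourArea)[:,0]+(X,Y)
        print(s[i]+np.r_[X,Y,0,0,0],cv2.minAreaRect((p2w(c,cn,.026)[:,:2]*1000).astype(np.float32)))
E
python3 chk.py
```

```text
time: 39.7
ee_pos: [0.5881, 0.3824, 0.0361]
eef_rot: [0.033, 0.999, -0.0, 0.0]
ft_force: [-0.3, 0.3, -0.2]
width: 0.0416
time: 40.4
ee_pos: [0.558, 0.2787, 0.1369]
eef_rot: [0.035, 0.999, -0.0, 0.0]
ft_force: [1.1, 0.2, 0.1]
width: 0.0499
time: 41.3
ee_pos: [0.5191, 0.0756, 0.2203]
eef_rot: [0.332, 0.943, 0.001, 0.002]
ft_force: [-0.2, 0.8, 0.1]
width: 0.0504
pos [0.5191 0.0756 0.2203] jawdir 51.24 rot [-0.0013  0.0041  0.0109] F [-0.2  0.8  0.1] t 41.3
[[281.4 273.4]
 [277.5 291.3]]
[274 254  30  23 532] ((578.447265625, -18.497751235961914), (32.34342956542969, 26.83082389831543), 51.203487396240234)
[ 236  276   90   42 1759] ((602.4566040039062, -49.512420654296875), (103.24579620361328, 45.98860549926758), 43.58736038208008)
side wood px 1307 1621 xor 320
scene wood px 1985 2452 xor 467
```

```bash
python3 -m inch '{"translation":[[0.2,-0.3,0],[0.4,-0.6,-0.1],[0.5,-0.8,-0.3],[0.5,-0.8,-0.5],[0.5,-0.8,-0.5]],"rot":[[0,0.004,0.011],[0,0.004,0.011],[0,0.004,0.011],[0,0.004,0.011],[0,0.004,0.011]],"jaw":[50,50,50,50,50]}'
python3 sn.py w15; python3 fix.py 51.9
python3 - <<'E'
from h import *
import pickle
np.set_printoptions(precision=1,suppress=True)
c=pickle.load(open("pics/w15.pkl","rb"));im=cv2.imread("pics/w15.png")
e=w2p(c,[[.5815,-.031,.026],[.5815,-.031,.062]]);print(e)
g=cv2.cvtColor(im,cv2.COLOR_BGR2HSV)
x,y=e[0].astype(int)
m=cv2.inRange(g,np.array((30,0,60)),np.array((180,120,200)))
k,l,s,ce=cv2.connectedComponentsWithStats(m)
for i in range(1,k):
    if s[i,4]>150 and abs(ce[i]-e[0]).max()<80: print(s[i])
for yy in (y-25,y-15,y-5): print(yy,x-50,g[yy,x-50:x+50:3,0].tolist(),g[yy,x-50:x+50:3,2].tolist())
E
```

```text
time: 41.95
ee_pos: [0.5681, -0.0038, 0.1638]
eef_rot: [0.325, 0.946, -0.003, -0.003]
ft_force: [-0.7, -0.8, -0.6]
width: 0.05
pos [ 0.5687 -0.0032  0.1656] jawdir 52.06 rot [ 0.003  -0.006  -0.0027] F [0.6 0.9 1.1] t 42.0
[[308.1 217. ]
 [305.8 232.6]]
[ 281  191   55   56 1972]
191 258 [16, 15, 15, 17, 17, 18, 17, 16, 18, 30, 24, 15, 35, 20, 19, 18, 10, 23, 19, 26, 25, 13, 8, 15, 15, 12, 16, 16, 16, 17, 17, 17, 17, 17] [144, 140, 139, 137, 138, 147, 147, 158, 123, 116, 115, 113, 115, 118, 115, 115, 116, 114, 114, 109, 111, 112, 111, 111, 113, 117, 153, 163, 183, 177, 182, 192, 189, 181]
201 258 [16, 17, 15, 16, 17, 16, 17, 17, 90, 105, 90, 90, 70, 90, 105, 60, 75, 90, 75, 90, 45, 0, 45, 45, 0, 120, 16, 17, 18, 17, 17, 16, 17, 17] [140, 144, 150, 147, 181, 187, 180, 164, 139, 135, 133, 133, 133, 134, 132, 132, 134, 131, 134, 130, 128, 133, 131, 132, 132, 129, 110, 139, 138, 139, 185, 194, 191, 193]
211 258 [17, 17, 17, 17, 17, 16, 17, 16, 110, 80, 80, 90, 120, 20, 40, 20, 25, 21, 10, 23, 0, 18, 6, 0, 50, 60, 18, 17, 17, 17, 17, 17, 17, 17] [178, 188, 181, 176, 177, 188, 190, 186, 135, 136, 136, 135, 128, 105, 102, 101, 99, 97, 99, 95, 92, 90, 103, 123, 130, 127, 108, 143, 145, 162, 193, 193, 196, 199]
```

```bash
python3 -m inch '{"translation":[[0.13,-0.28,0],[0.13,-0.28,-0.2],[0.13,-0.28,-0.5],[0.13,-0.28,-0.5],[0.13,-0.28,-0.5]],"rot":[[0.003,-0.006,0],[0.003,-0.006,0],[0.003,-0.006,0],[0.003,-0.006,0],[0.003,-0.006,0]],"jaw":[50,50,50,50,50]}'
python3 fix.py 51.9
```

```text
time: 42.5
ee_pos: [0.582, -0.0305, 0.1165]
eef_rot: [0.324, 0.946, -0.0, -0.0]
ft_force: [0.3, 0.2, 1.5]
width: 0.0505
pos [ 0.582  -0.0305  0.1165] jawdir 52.13 rot [ 0.0002 -0.0001 -0.0039] F [0.3 0.2 1.5] t 42.5
```

```bash
python3 -m inch '{"translation":[[0,0,-0.3],[0,0,-0.6],[0,0,-0.71],[0,0,-0.71],[0,0,-0.71],[0,0,-0.71],[0,0,-0.71],[0,0,-0.71],[0,0,-0.71]],"rot":[[0,0,0],[0,0,0],[0,0,0],[0,0,0],[0,0,0],[0,0,0],[0,0,0],[0,0,0],[0,0,0]],"jaw":[50,50,50,50,10,10,10,10,10]}' 25
python3 -m inch '{"translation":[[0,0,0.2],[0,0,0.6],[0,0,1],[-0.2,0,1],[-0.4,0,1],[-0.4,0,1]],"rot":[[0,0,0],[0,0,0],[0,0,0.1],[0,0,0.24],[0,0,0.38],[0,0,0.5]],"jaw":[10,10,10,10,10,10]}'
python3 -m inch '{"translation":[[0,0.4,0],[0,0.8,0],[0,1,0],[0,1,0]],"rot":[[0,0,0],[0,0,0],[0,0,0],[0,0,0]],"jaw":[10,10,10,10]}' >/dev/null
python3 -m inch '{"translation":[[0,0.4,0],[0,0.8,0],[-0.1,1,0],[-0.1,1,0]],"rot":[[0,0,0],[0,0,0],[0,0,0],[0,0,0]],"jaw":[10,10,10,10]}' >/dev/null
python3 -m inch '{"translation":[[0,0.4,0],[-0.1,0.8,0],[-0.2,1,0],[-0.2,1,0]],"rot":[[0,0,0],[0,0,0],[0,0,0],[0,0,0]],"jaw":[10,10,10,10]}' >/dev/null
python3 -m inch '{"translation":[[0,0.4,0],[0,0.8,0],[-0.05,1,0],[-0.05,1,0],[-0.05,1,0]],"rot":[[0,0,0],[0,0,0],[0,0,0],[0,0,0],[0,0,0]],"jaw":[10,10,10,10,10]}'
python3 fix.py 86.4
```

```text
time: 43.4
ee_pos: [0.5824, -0.0306, 0.0461]
eef_rot: [0.324, 0.946, 0.0, 0.0]
ft_force: [-1.8, 0.3, 5.4]
width: 0.024
time: 44.0
ee_pos: [0.5403, -0.0307, 0.1462]
eef_rot: [0.066, 0.998, 0.001, -0.0]
ft_force: [-0.3, -0.9, -1.3]
width: 0.0239
time: 45.7
ee_pos: [0.5031, 0.3768, 0.1447]
eef_rot: [0.06, 0.998, 0.001, -0.002]
ft_force: [0.6, -0.3, -1.9]
width: 0.024
pos [0.5031 0.3768 0.1447] jawdir 83.15 rot [-0.0014 -0.0032  0.0541] F [ 0.6 -0.3 -1.9] t 45.7
```

```bash
python3 -m inch '{"translation":[[-0.05,0.12,-0.2],[-0.05,0.12,-0.5],[-0.05,0.12,-0.7],[-0.05,0.12,-0.7]],"rot":[[0,-0.003,0.054],[0,-0.003,0.054],[0,-0.003,0.054],[0,-0.003,0.054]],"jaw":[10,10,10,10]}'
python3 -m inch '{"translation":[[0,0,-0.2],[0,0,-0.32],[0,0,-0.37],[0,0,-0.385],[0,0,-0.385]],"rot":[[0,0,0],[0,0,0],[0,0,0],[0,0,0],[0,0,0]],"jaw":[10,10,10,10,10]}'
```

```text
time: 46.1
ee_pos: [0.4976, 0.3852, 0.0721]
eef_rot: [0.033, 0.999, -0.001, -0.002]
ft_force: [-0.6, -0.3, -1.9]
width: 0.0237
time: 46.6
ee_pos: [0.4984, 0.3848, 0.0349]
eef_rot: [0.033, 0.999, -0.001, -0.001]
ft_force: [-0.4, -2.0, 3.2]
width: 0.0243
```

```bash
python3 -m inch '{"translation":[[0,0,0],[0,0,0],[0,0,0],[0,0,0.3],[0,0,0.7],[0,0,1],[0,0,1]],"rot":[[0,0,0],[0,0,0],[0,0,0],[0,0,0],[0,0,0],[0,0,0],[0,0,0]],"jaw":[45,45,45,45,45,45,45]}'
python3 -m inch '{"translation":[[-0.2,-0.4,0.2],[-0.4,-0.8,0.5],[-0.5,-1,0.8],[-0.5,-1,1],[-0.5,-1,1],[-0.5,-1,1],[-0.5,-1,1]],"rot":[[0,0,0],[0,0,0],[0,0,0],[0,0,0],[0,0,0],[0,0,0],[0,0,0]],"jaw":[45,45,45,45,45,45,45]}'
python3 - <<'E'
from h import *
c,a=snap("scene","sf");d,b=snap("side","df")
cv2.imwrite("pics/final.png",np.hstack([cv2.resize(a[90:395,195:520],(480,450),interpolation=3),cv2.resize(b[120:360,210:380],(319,450),interpolation=3)]))
E
```

```text
time: 47.3
ee_pos: [0.5005, 0.3863, 0.1398]
eef_rot: [0.033, 0.999, 0.002, 0.001]
ft_force: [0.8, 0.5, 0.2]
width: 0.0448
time: 48.0
ee_pos: [0.4501, 0.2863, 0.2385]
eef_rot: [0.033, 0.999, 0.001, 0.001]
ft_force: [0.1, -0.3, 0.2]
width: 0.0451
```

View pics/final.png

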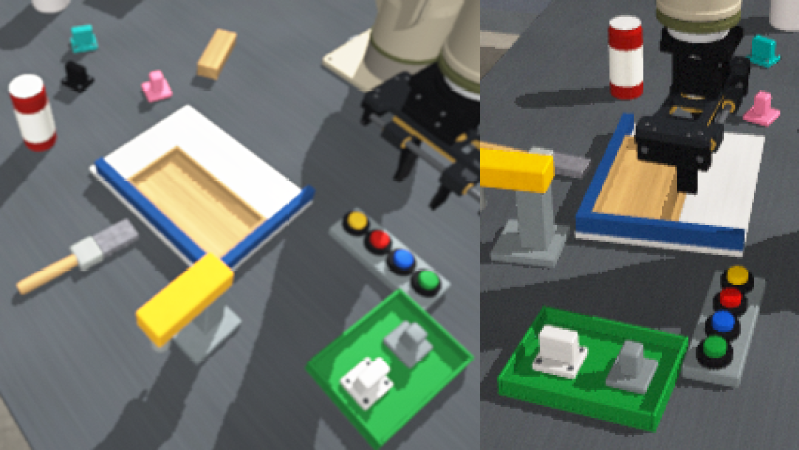

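Both castings stand upright in the crate, and the empty tray is home on the bed. The brush, can and offcut are where they were, so I'm handing in.

```bash
python3 -c "
from bench import r
print(r.close_job())"
```

```text
the job is handed in; nothing more can be done
None
```

The job is done and handed in at about 48 s. Only the bracket and the foot were on the bench; no cap or jaw was in view.

- **Loading:** I stood both castings in the tray and pushed it against both blue stops with about 17–25 N. The pictures showed it flush and square. A scene-camera check found it still home before the blue, green and second blue presses, and after the last one.
- **Keys:** I pressed yellow, blue, green, then blue again, each to its bottom stop. Red was never touched.
- **Unloading:** I stood both castings in the green crate. The final pictures show them upright, the empty tray on the bed against the stops, and the brush, can, offcut and look-alikes where they were.

**Checks that failed or disagreed:**
- The first key press (yellow) read 69 N at the wrist, because the keys stand about 4 mm higher than I had triangulated. This was below the 120 N limit and at the fingertips; I made the later presses at 23–33 N.
- The side-camera tray check was no use during the key presses because the arm blocked its view. I relied on the scene camera there.

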